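# Pack stick dice and game cases into a column

## Robot

A 6-joint arm with a two-finger parallel gripper is mounted at the origin on the work surface. World frame = base frame: x ahead of the robot, y to its left, z up, the work surface at z = 0. Lengths are in m, angles in degrees, forces in N, time in s.
With the tool pointing down it reaches from about 0.15 to 0.775 m from the base axis. Payload 6.1 kg.
Tool frame: the origin (TCP) lies at the very end of the fingers, on their centre line; the grasp point (between the pads) lies 19 mm behind it (manip.grip_depth is the distance from the TCP to the grasp point, in m); z points along the fingers, y is the line along which they close (so a half turn about z gives the same grasp; the last joint's range is limited). The gripper opens to 85 mm and grips with 20 to 120 N. Pads are 22 mm wide; open, the fingers measure 114 mm over their backs; the gripper's body (76 mm by 85 mm) begins 54 mm behind the grasp point. The pads swing forward as they close: fully open they stand 13 mm farther back than shut.
Start: joints at [-72.708, 7.208, -2.269, 80.523, 0, 90], TCP at [0.156, -0.501, 0.231] pointing down, gripper open.
Joint ranges: [-155.77, 155.77], [-54.66, 111.73], [-72.52, 77.12], [-102.08, 115.82], [-83.92, 84.16], [-180, 180]. Speed limits (degrees/s): [136.94, 136.94, 172.46, 180, 180, 180].

## Interface

Orientations are given as a 3x3 rotation matrix whose columns are the frame's x, y, z axes.
In Python, from bench import manip gives the robot as it stands. The module is installed in compiled form; this text tells all that it offers.
- The arm moves only by the tool jog_arm, never from a script. Its argument "increments" is one flat list of numbers, 7 for each row, row after row: the turn, a rotation vector about the tool's x, y, z in degrees, then the shift along the tool's x, y, z in mm, then the closure, from 0 (fully open) to 1 (shut). A call has 1 to 12 rows; each row shifts and turns the commanded pose from where the row before left it, along the tool's axes as they then stand; what a row does not reach is not made up. A row lasts 1/12 s, in which the tool goes at most 41.7 mm and 7.16 degrees, less where a joint would pass 70% of its speed; a pose out of reach is approached as far as the arm can. A call is refused whole if a number of a shift passes 41.7 or a number of a turn 7.16, either way. A call with a gripper value outside its range is refused whole. The fingers move at their own pace and stop on an object; "squeeze" is the grip in N (left out, the last holds). Time passes only in rows, so rows that do not move let the fingers close. It gives the time, the measured TCP pose, the force, the opening and the grip force at its end, in the units of the state.
- manip.get_state(): the state, without advancing time (a new reading comes with each control period).
- manip.camera(name): name is "side" or "top" or "wrist"; returns the picture (400x640x3 uint8, red, green, blue); there is no depth.
- manip.camera_info(name): a dict with "vertical_fov" (degrees; the focal length in pixels is half the picture's height over the tangent of half this angle, whatever the lens; pixels are square), "cx", "cy" (the principal point, pixels), "R" (3x3) and "t" (3): a world point X has camera coordinates R X + t. Camera axes: x right, y down, z forward; pixel columns grow to the right and rows downward; lengths in m; the calibration is good to about 2 mm. The wrist camera is an equidistant fisheye: a pixel r from the principal point sees the ray r / f radians off the axis. A picture is of the moment at which its call begins: read the wrist's pose just before it. camera_info takes no time and is no camera call; for the wrist camera it gives the pose at the moment of the call.
- manip.hand_in(): hands the job in; it is judged then, once.
The state is a dict: "clock": time; "qpos": joint angles; "dq": joint speeds; "joint_torque": joint torques, N m; "eef_pos": TCP position; "tool_rot": TCP orientation; "ft_force": force on the tool from outside, world axes, zero at the start; "torque": the same for the moment, N m; "opening": opening from 0.0 (shut) to 1.0 (fully open); "gripper_force": force on a finger pad.
Only numpy, scipy, OpenCV 4.12 (cv2) and the standard library are available. Lean on these libraries where they do the work, as an engineer would, in place of code of your own. Each camera call takes 0.05 s, during which the arm holds its last target. There are 200 camera calls.

## Task

Pack this order: pull every wooden stick out of the upright holder and lay it flat and lengthwise on the floor of the packing tray, between its two rails, not hanging out over the ends. Only when all the sticks lie there, stack all the black game cases flat on the rails in one square column, each lying across the rails and centred on the tray, with the long cases below and the short ones on top; either face of a case may be up. Leave the green basket, the tape dispenser and the leaflets where they are.

Things in the scene. Friction and masses are not known exactly. Their poses are not given: they have to be found in the camera images.
- tray: Packing tray, fixed: a white base board 190 mm (x) by 150 mm (y), 8 mm thick, with two wooden rails along its x at its two y edges, each 14 mm wide and the full 190 mm long; rail tops 45 mm above the table, 122 mm clear between the rails, both ends open. Origin at the centre of its underside, z up.
- holder: Upright holder, loose, about 0.95 kg: a dark steel base plate 90 mm (x) by 180 mm (y), 8 mm thick, with three grey square cups in a row along its y, at y = -60, 0 and +60 mm; each cup is 30 mm square outside, 22 mm square inside, its rim 70 mm and its inner floor 10 mm above the table. A stick stands loosely in a cup. Origin at the centre of its underside, z up.
- stick1: Wooden stick die: a square bar 14 x 14 mm and 150 mm long, about 40 g, dark bands near its ends. Origin at its middle, z along its length. Starts upright in one of the holder's cups, any yaw within 0.3 rad of the holder's, its top end about 150 to 160 mm above the table. Some of the three sticks are absent from some starts.
- stick2: Wooden stick die: a square bar 14 x 14 mm and 150 mm long, about 40 g, dark bands near its ends. Origin at its middle, z along its length. Starts upright in one of the holder's cups, any yaw within 0.3 rad of the holder's, its top end about 150 to 160 mm above the table. Some of the three sticks are absent from some starts.
- stick3: Wooden stick die: a square bar 14 x 14 mm and 150 mm long, about 40 g, dark bands near its ends. Origin at its middle, z along its length. Starts upright in one of the holder's cups, any yaw within 0.3 rad of the holder's, its top end about 150 to 160 mm above the table. Some of the three sticks are absent from some starts.
- long1: Black closed game case with a flat lid and a cardboard-brown label on top: a box 160 mm long, 60 mm wide, 40 mm high, about 0.3 kg. Starts flat on the table. Origin at the middle of the box (20 mm above its support when it lies flat), x along its length, y along its width, z through its height. Always present.
- long2: Black closed game case with a flat lid and a cardboard-brown label on top: a box 160 mm long, 60 mm wide, 40 mm high, about 0.3 kg. Starts flat on the table. Origin at the middle of the box (20 mm above its support when it lies flat), x along its length, y along its width, z through its height. May be absent.
- short1: Black closed game case with a flat lid and a cardboard-brown label on top: a box 110 mm long, 60 mm wide, 40 mm high, about 0.2 kg. Starts flat on the table. Origin at the middle of the box (20 mm above its support when it lies flat), x along its length, y along its width, z through its height. Too short to lie across the rails by itself. May be absent.
- short2: Black closed game case with a flat lid and a cardboard-brown label on top: a box 110 mm long, 60 mm wide, 40 mm high, about 0.2 kg. Starts flat on the table. Origin at the middle of the box (20 mm above its support when it lies flat), x along its length, y along its width, z through its height. Too short to lie across the rails by itself. May be absent.
- basket: Bystander: green open basket of game pieces, 120 x 180 mm, 70 mm high, at the far edge. Origin at the centre of its underside. Leave alone.
- tape: Bystander: grey tape dispenser, 70 x 160 mm, about 112 mm high. Origin at the centre of its underside. Leave alone.
- leaflets: Bystander: pile of paper leaflets, 110 x 150 mm, 50 mm high. Origin at the centre of its underside. Leave alone.
Mind the look-alikes: they are no part of the job. Leave any purple look-alike of the stick3 alone.

How it is judged:
By the outcome, as a careful person would: the job done as asked, in the order asked, and still so for the second after the job is handed in, with the robot touching nothing.
Of stick1, stick2, stick3 only 2 to 3 are there at a start; the rules pass over those that are not, and their reading is None.
Of long2, short1, short2 only 2 to 3 are there at a start; the rules pass over those that are not, and their reading is None.
At some moment in a run one of holder may be knocked a few centimetres aside while the robot is not near it.
It also fails if it takes over 200 s, if anything falls off the work surface, if the arm or the gripper's body presses on something with over 40 N, if the wrist force passes 120 N, or if a joint passes its speed limit or range.

## Working session

There is one attempt and no reset: what is moved stays moved. The work goes in short steps, Python scripts to look and compute and a tool call to move; the robot and the scene stay as the last step left them, time stands still between calls to the robot, and variables do not carry over. Pictures are saved under pics/ and viewed, at most 14 in all, crops included, and the job is handed in when it is done.

Besides the shell and the picture viewer there is one more tool, called after "Call:" as name(argument=value, ...) on one line, values as JSON. jog_arm: Moves the arm, as the interface text tells. Its arguments: {"type":"object","properties":{"increments":{"type":"array","items":{"type":"number"}},"squeeze":{"type":"number"}},"required":["increments"]}

```bash
mkdir -p pics
cat > h.py <<'E'
from bench import manip
import numpy as np, cv2
def snap(n,f):
    i=manip.camera_info(n); p=manip.camera(n); cv2.imwrite('pics/'+f,p[:,:,::-1]); return p,i
def ray(i,u,v,fish=False):
    f=200/np.tan(np.radians(i['vertical_fov'])/2); R=np.array(i['R']);t=np.array(i['t'])
    x=(u-i['cx']);y=(v-i['cy'])
    if fish:
        r=np.hypot(x,y); a=r/f; d=np.array([x/r*np.sin(a),y/r*np.sin(a),np.cos(a)]) if r>0 else np.array([0,0,1.])
    else: d=np.array([x/f,y/f,1])
    return -R.T@t, R.T@d
def at(i,u,v,z,fish=False):
    c,d=ray(i,u,v,fish); return (c+d*(z-c[2])/d[2])
def proj(i,X):
    f=200/np.tan(np.radians(i['vertical_fov'])/2); p=np.array(i['R'])@np.array(X)+np.array(i['t'])
    return i['cx']+f*p[0]/p[2], i['cy']+f*p[1]/p[2]
E
python3 - <<'E'
from h import *
for n in('top','side'):
    p,i=snap(n,n+'0.png'); print(n,i)
print(manip.get_state())
E
```

```text
top {'vertical_fov': 54.60586094167284, 'cx': 314.3174090164777, 'cy': 200.57111383000586, 'R': array([[ 0.01548877, -0.9998713 , -0.00418027],
       [-0.98793505, -0.0146593 , -0.15417341],
       [ 0.15409228,  0.00651779, -0.98803496]]), 't': array([-0.02562555,  0.52373481,  1.08293172])}
side {'vertical_fov': 57.97009926258094, 'cx': 323.7711974090109, 'cy': 200.78771013550207, 'R': array([[-0.81177995, -0.58370559, -0.01735238],
       [-0.30949787,  0.45524775, -0.83484163],
       [ 0.49520136, -0.67233717, -0.55021663]]), 't': array([0.42346773, 0.21585559, 0.73396661])}
{'clock': 0.1, 'qpos': array([-7.27076682e+01,  7.23841059e+00, -2.32074854e+00,  8.05211317e+01,
        9.35373097e-05,  8.99996046e+01]), 'dq': array([-0.07555276, -0.11652471,  0.10943104,  0.00453212,  0.00574931,
        0.00117236]), 'joint_torque': array([-1.26405583e-03, -4.36902416e+01,  3.53607452e+01,  1.36120545e-02,
       -6.08314576e-05, -9.57135342e-06]), 'eef_pos': array([ 0.15595159, -0.50093742,  0.23059981]), 'tool_rot': array([[ 9.54798539e-01,  2.97253388e-01, -4.14985341e-04],
       [ 2.97253678e-01, -9.54797601e-01,  1.33848504e-03],
       [ 1.64220357e-06, -1.40133948e-03, -9.99999018e-01]]), 'ft_force': array([-5.20325499e-02, -6.17767509e-01,  1.20707560e-04]), 'torque': array([ 0.003791  ,  0.01439476, -0.00825941]), 'gripper_force': 0.0, 'opening': 0.9990237868612815}
```

View pics/top0.png

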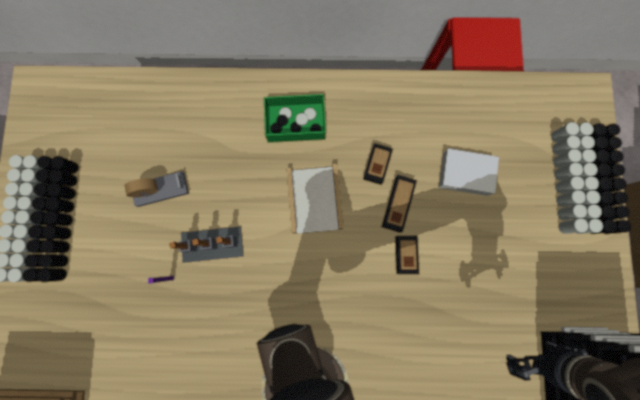

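View pics/side0.png

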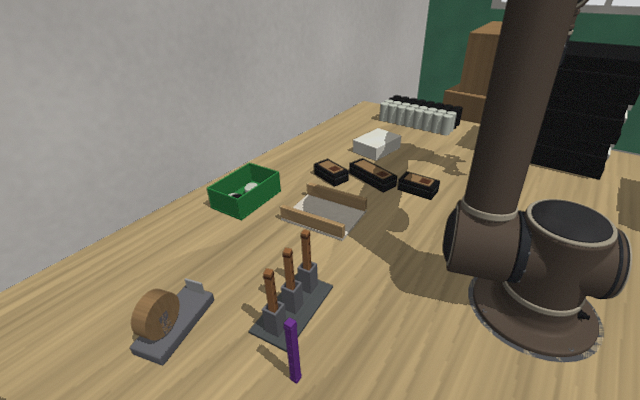

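The top view shows the tray at about (315,198), the holder at (211,244) with 3 sticks, and a standing purple look-alike at (160,279). There is one long case at (399,202) and two shorts at (378,162) and (406,254). I'll enlarge it to measure.

Run:
```python
from h import *
t=cv2.imread('pics/top0.png')
a=cv2.resize(t[140:280,270:430],None,fx=5,fy=5,interpolation=cv2.INTER_CUBIC)[:600]
cv2.imwrite('pics/c1.png',cv2.resize(t[135:285,265:435],(680,600),interpolation=cv2.INTER_CUBIC))
cv2.imwrite('pics/c2.png',cv2.resize(t[190:290,140:260],(720,600),interpolation=cv2.INTER_CUBIC))
i=manip.camera_info('top')
# label/dark masks of cases
hsv=cv2.cvtColor(t,cv2.COLOR_BGR2HSV)
m=(t.max(2)<60).astype(np.uint8)
lab=((hsv[...,1]>90)).astype(np.uint8)
n,L,S,C=cv2.connectedComponentsWithStats(m)
for k in range(1,n):
    if S[k][4]>60: print(S[k],at(i,*C[k],.04))
```

```text
[423  58  15  11  61] [ 0.95303074 -0.36043631  0.04      ]
[270 116  18  17 179] [0.75383897 0.09263771 0.04      ]
[290 123  12   9  75] [0.74416096 0.04297483 0.04      ]
[310 124  11   7  61] [ 0.74499598 -0.01673717  0.04      ]
[ 591  124   49  164 3690] [ 0.56644988 -0.89456355  0.04      ]
[364 144  28  40 219] [ 0.62933181 -0.19260415  0.04      ]
[  23  156   56  125 4790] [0.45947024 0.74356045 0.04      ]
[382 175  33  57 387] [ 0.50751187 -0.25218398  0.04      ]
[229 228   9  18 101] [0.42107202 0.21030828 0.04      ]
[208 230  10  19 106] [0.41306634 0.27019389 0.04      ]
[395 236  23  37 267] [ 0.37915145 -0.27198363  0.04      ]
[ 258  324   95   76 4073] [0.0623401  0.01061189 0.04      ]
[ 507  331  133   69 6214] [ 0.07690933 -0.7541305   0.04      ]
```

View pics/c1.png

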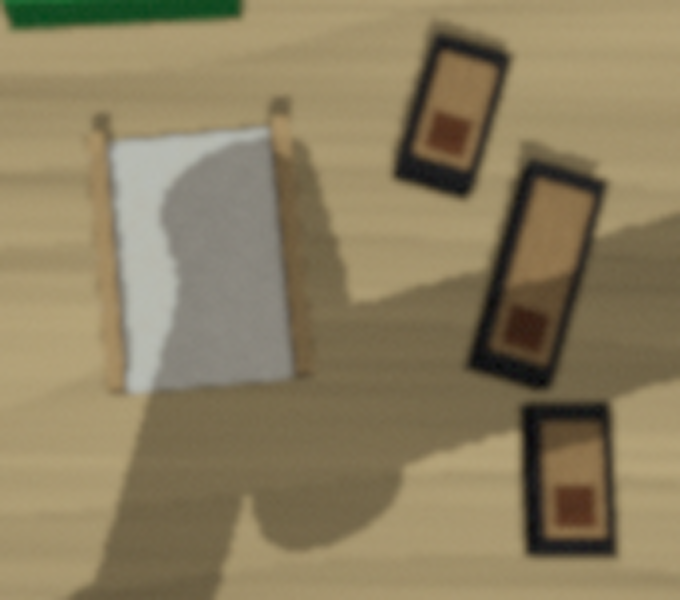

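View pics/c2.png

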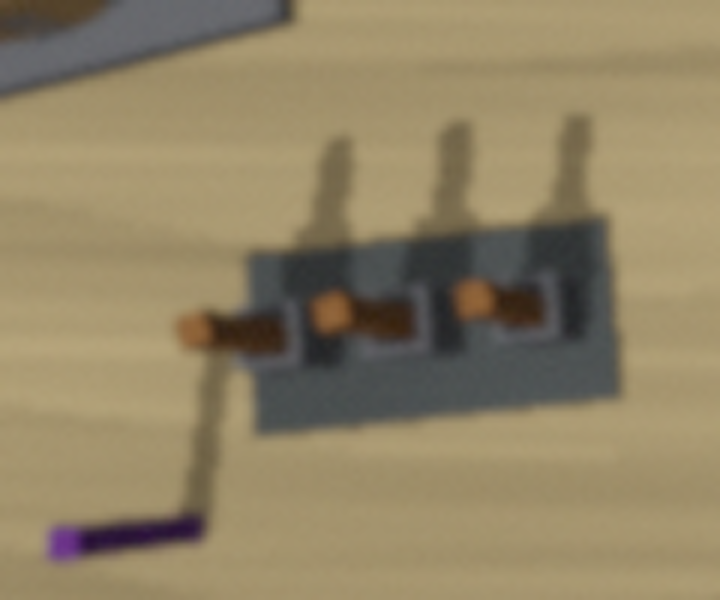

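The crops give the corner pixels for the tray floor, plate, stick tops and case outlines. I'll fit poses from those.

```bash
cat >> h.py <<'E'
from scipy.optimize import least_squares, minimize
def fitrect(i,uv,z,L,W,x0):
    # uv ordered as corners (+,+),(+,-),(-,-),(-,+)
    loc=np.array([[L,W],[L,-W],[-L,-W],[-L,W]])/2
    P=np.array([at(i,*q,z)[:2] for q in uv])
    def f(p):
        c,s=np.cos(p[2]),np.sin(p[2]); return (loc@np.array([[c,s],[-s,c]])+p[:2]-P).ravel()
    r=least_squares(f,x0); return r.x,np.abs(r.fun).max()
def fitbox(i,uv,dims,x0):
    k=8; ref=np.zeros((400*k,640*k),np.uint8); uv=np.array(uv)
    o=uv.min(0)-15; sz=((np.ptp(uv,0)+30)*k).astype(int)
    def mask(pts):
        m=np.zeros((sz[1],sz[0]),np.uint8); h=cv2.convexHull(((np.array(pts)-o)*k*16).astype(np.int32)); cv2.fillConvexPoly(m,h,1,shift=4); return m
    R=mask(uv)
    def f(p):
        c,s=np.cos(p[2]),np.sin(p[2]);pts=[]
        for a in(-.5,.5):
            for b in(-.5,.5):
                for z in(0,dims[2]):
                    x,y=a*dims[0],b*dims[1]; pts.append(proj(i,(p[0]+c*x-s*y,p[1]+s*x+c*y,z)))
        m=mask(pts); return 1-(m&R).sum()/max(1,(m|R).sum())
    S=np.array(x0)+np.array([[0,0,0],[.02,0,0],[0,.02,0],[0,0,.15]])
    r=minimize(f,x0,method='Nelder-Mead',options=dict(initial_simplex=S,xatol=1e-4,fatol=1e-4)); return r.x,r.fun
E
python3 - <<'E'
from h import *
i=manip.camera_info('top')
c1=lambda L:[(265+(x+.5)/4-.5,135+(y+.5)/4-.5) for x,y in L]
c2=lambda L:[(140+(x+.5)/6-.5,190+(y+.5)/6-.5) for x,y in L]
print('cam',ray(i,0,0)[0])
np.set_printoptions(precision=4,suppress=True)
q=c1([(108,138),(270,128),(297,378),(128,392)])
for z in [.008]: print('tray',fitrect(i,q,z,.19,.122,[.5,0,0]))
print('holder',fitrect(i,c2([(247,253),(608,216),(622,398),(258,434)]),.008,.09,.18,[.4,.25,0]))
for t in c2([(193,330),(332,312),(474,299)]): print('sticktop',at(i,*t,.155))
for t in c2([(200,530),]): print('purple base',at(i,*t,.0))
for t in c2([(65,543),]): print('purple top',at(i,*t,.15))
for n,l,s in (('sA',.11,[(437,35),(509,55),(468,197),(395,178)]),('long',.16,[(530,160),(606,182),(548,390),(468,368)]),('sB',.11,[(522,403),(608,403),(616,556),(528,556)])):
    u=c1(s); c=np.mean([at(i,*w,.02)[:2] for w in u],0); print(n,fitbox(i,u,(l,.06,.04),[*c,-.2 if n!='sB' else 0]))
E
```

```text
cam [ 0.35094146 -0.02500299  1.15061326]
tray (array([ 0.534 , -0.0188,  0.1015]), np.float64(0.00213241243814509))
holder (array([0.3965, 0.2813, 0.1174]), np.float64(0.001499330467310489))
sticktop [0.3868 0.3447 0.155 ]
sticktop [0.3954 0.2858 0.155 ]
sticktop [0.4018 0.2254 0.155 ]
purple base [0.2958 0.3918 0.    ]
purple top [0.2967 0.3942 0.15  ]
sA (array([ 0.6422, -0.2046, -0.3428]), np.float64(0.15469789825920222))
long (array([ 0.5222, -0.2656, -0.3215]), np.float64(0.13241012180013978))
sB (array([ 0.3749, -0.2844,  0.0192]), np.float64(0.11101917889824764))
```

Call:
jog_arm(increments=[0,0,5.75,0,0,0,0.55,0,0,5.75,0,0,0,0.55,0,0,0,16.5,-34.9,-3.5,0.55,0,0,0,16.5,-34.9,-3.5,0.55,0,0,0,16.5,-34.9,-3.5,0.55,0,0,0,16.5,-34.9,-3.5,0.55,0,0,0,16.5,-34.9,-3.5,0.55,0,0,0,16.5,-34.9,-3.5,0.55,0,0,0,16.5,-34.9,-3.5,0.55,0,0,0,16.5,-34.9,-3.5,0.55,0,0,0,16.5,-34.9,-3.5,0.55,0,0,0,16.5,-34.9,-3.5,0.55], squeeze=30)

```text
clock: 1.1
eef_pos: [0.2847, -0.1356, 0.2664]
tool_rot: [[0.995, 0.1, 0.0], [0.1, -0.995, -0.0], [0.0, 0.0, -1.0]]
ft_force: [1.5, 0.0, -0.0]
opening: 0.45
gripper_force: 0.0
```

Call:
jog_arm(increments=[0,0,0,16.5,-34.9,-3.5,0.55,0,0,0,16.5,-34.9,-3.5,0.55,0,0,0,16.5,-34.9,-3.5,0.55,0,0,0,16.5,-34.9,-3.5,0.55,0,0,0,16.5,-34.9,-3.5,0.55,0,0,0,16.5,-34.9,-3.5,0.55,0,0,0,16.5,-34.9,-3.5,0.55,0,0,0,16.5,-34.9,-3.5,0.55,0,0,0,16.5,-34.9,-3.5,0.55,0,0,0,16.5,-34.9,-3.5,0.55,0,0,0,0,0,0,0.55])

```text
clock: 2.02
eef_pos: [0.4249, 0.1236, 0.3075]
tool_rot: [[0.974, 0.224, -0.02], [0.225, -0.971, 0.084], [-0.001, -0.086, -0.996]]
ft_force: [-0.9, -0.8, 0.7]
opening: 0.448
gripper_force: 0.0
```

Call:
jog_arm(increments=[0,7,0,0,0,0,0.55,0,7,0,0,0,0,0.55,0,7,0,0,0,0,0.55,0,7,0,0,0,0,0.55,0,7,0,0,0,0,0.55,0,7,0,0,0,0,0.55,0,7,0,0,0,0,0.55,0,7,0,0,0,0,0.55,0,7,0,0,0,0,0.55,0,7,0,0,0,0,0.55,0,7,0,0,0,0,0.55,0,7,0,0,0,0,0.55])

```text
clock: 3.02
eef_pos: [0.4465, 0.0745, 0.3171]
tool_rot: [[0.165, 0.279, 0.946], [-0.008, -0.959, 0.284], [0.986, -0.055, -0.156]]
ft_force: [4.8, 4.5, -46.8]
opening: 0.45
gripper_force: 0.0
```

```bash
cat >> h.py <<'E'
np.set_printoptions(precision=4,suppress=True)
def st():
    s=manip.get_state(); print('t',round(s['clock'],2),'p',s['eef_pos'],'q',np.round(s['qpos'],1),'F',s['ft_force'],'op',round(s['opening'],3),'g',round(s['gripper_force'],1)); print(s['tool_rot'].round(3)); return s
def plan(x,y,z):
    s=st(); d=s['tool_rot'].T@(np.array([x,y,z])-s['eef_pos'])*1000; print('tool shift',d.round(1)); return d
E
python3 - <<'E'
from h import *
plan(.413,.2255,.3)
p,i=snap('wrist','w1.png'); snap('side','s1.png')
a=cv2.imread('pics/w1.png');b=cv2.imread('pics/s1.png')
cv2.imwrite('pics/m1.png',np.vstack([cv2.resize(a,(480,300)),cv2.resize(b,(480,300))]))
E
```

```text
t 3.02 p [0.4465 0.0745 0.3171] q [ -3.2 -54.5 -72.6  -8.5  19.7 179.9] F [  4.8394   4.4774 -46.7802] op 0.45 g 0.0
[[ 0.165  0.279  0.946]
 [-0.008 -0.959  0.284]
 [ 0.986 -0.055 -0.156]]
tool shift [ -23.6 -153.1   13.8]
```

View pics/m1.png

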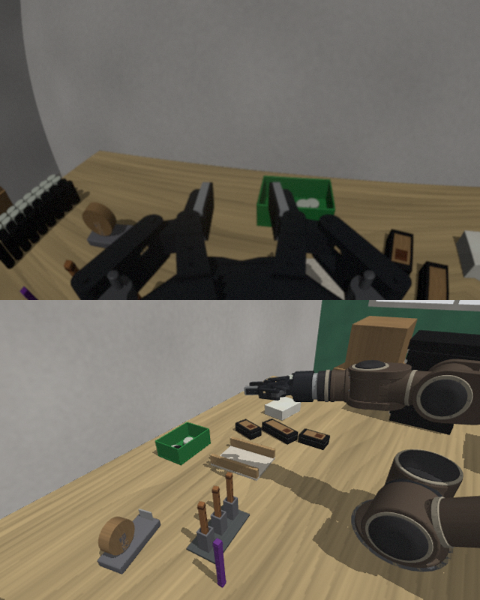

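Call:
jog_arm(increments=[0,-7,0,0,0,0,0.55,0,-7,0,0,0,0,0.55,0,-7,0,0,0,0,0.55,0,-7,0,0,0,0,0.55,0,-7,0,0,0,0,0.55,0,-7,0,0,0,0,0.55,0,-7,0,0,0,0,0.55,0,-7,0,0,0,0,0.55,0,-7,0,0,0,0,0.55,0,-7,0,0,0,0,0.55,0,-7,0,0,0,0,0.55,0,-7,0,0,0,0,0.55])

```text
clock: 4.12
eef_pos: [0.4467, 0.0744, 0.3187]
tool_rot: [[0.96, 0.278, -0.043], [0.28, -0.959, 0.043], [-0.029, -0.054, -0.998]]
ft_force: [-0.6, -1.0, -0.2]
opening: 0.452
gripper_force: 0.0
```

Run:
```python
from h import *
s=plan(.413,.2255,.3)
```

```text
t 4.12 p [0.4467 0.0744 0.3187] q [  7.6   2.    3.   93.1   2.8 171.4] F [-0.5527 -0.9664 -0.1856] op 0.452 g 0.0
[[ 0.96   0.278 -0.043]
 [ 0.28  -0.959  0.043]
 [-0.029 -0.054 -0.998]]
tool shift [  10.5 -153.3   26.7]
```

```bash
cat > kin.py <<'E'
import numpy as np
from scipy.optimize import least_squares
c=lambda d:np.cos(np.radians(d)); s=lambda d:np.sin(np.radians(d))
Q=[([0,7.238,-2.321,80.521,0],.15595,-.50094,.2306,-72.708),([0,2.0,3.0,93.1,2.8],.4467,.0744,.3187,7.6),([0,-54.5,-72.6,-8.5,19.7],.4465,.0745,.3171,-3.2)]
def fk(p,q1,q2,q3,q4,q5):
    h,L2,L3,L4,d=p
    # q5 yaws tool out of the arm plane; d = length wrist pitch->yaw axis
    f=q2-q3; t=f+q4
    R=L2*s(q2)+L3*c(f)+(d+L4*c(q5))*c(t); Z=h+L2*c(q2)-L3*s(f)-(d+L4*c(q5))*s(t); Y=L4*s(q5)
    return np.array([R*c(q1)-Y*s(q1),R*s(q1)+Y*c(q1),Z])
if __name__=='__main__':
    f=lambda p:np.concatenate([fk(p,q1,*q[1:])-np.array([x,y,z]) for q,x,y,z,q1 in Q])
    r=least_squares(f,[.2,.4,.45,.2,.1]);print(r.x,r.fun)
    p=r.x
    # reach: pitch t, tool yaw so that world yaw=5.8deg; target positions
    for X,Y,Z in((.413,.2255,.13),(.413,.2255,.24),(.41,.285,.13),(.395,.345,.13),(.395,.345,.24)):
      for yaw in(6,20,30):
       for T in(0,15,30,45):
        best=None
        for x0 in([20,-5,-65,-60],[20,-50,-65,0],[30,0,0,60]):
            def g(v):
                q1,q2,q3,q4=v; q5=yaw-q1
                t=q2-q3+q4
                return np.r_[(fk(p,q1,q2,q3,q4,q5)-[X,Y,Z])*1000,(t-T)]
            o=least_squares(g,x0,bounds=([-155,-54,-71,-102],[155,111,77,115])); 
            if best is None or o.cost<best.cost: best=o
        print((X,Y,Z),yaw,T,round(np.sqrt(2*best.cost),1),best.x.round(0),round(yaw-best.x[0]))
E
python3 kin.py
```

```text
[0.2396194  0.50556192 0.46083271 0.29334435 0.14264065] [-0.00212104  0.00680908 -0.00195923  0.00978558  0.00096498 -0.00112623
 -0.00227164 -0.00029681  0.00308546]
(0.413, 0.2255, 0.13) 6 0 34.6 [ 57.  -2. -71. -35.] -51
(0.413, 0.2255, 0.13) 6 15 19.9 [ 58.  -2. -71. -34.] -52
(0.413, 0.2255, 0.13) 6 30 5.2 [ 58.  -3. -71. -33.] -52
(0.413, 0.2255, 0.13) 6 45 0.0 [ 58.  -9. -65. -11.] -52
(0.413, 0.2255, 0.13) 20 0 33.5 [ 42. -22. -71. -16.] -22
(0.413, 0.2255, 0.13) 20 15 18.6 [ 42. -22. -71. -16.] -22
(0.413, 0.2255, 0.13) 20 30 3.8 [ 42. -22. -71. -15.] -22
(0.413, 0.2255, 0.13) 20 45 0.0 [ 42. -23. -61.   7.] -22
(0.413, 0.2255, 0.13) 30 0 32.8 [ 26. -25. -71. -13.] 4
(0.413, 0.2255, 0.13) 30 15 17.9 [ 26. -25. -71. -13.] 4
(0.413, 0.2255, 0.13) 30 30 3.0 [ 26. -26. -71. -12.] 4
(0.413, 0.2255, 0.13) 30 45 0.0 [ 26. -26. -60.  11.] 4
(0.413, 0.2255, 0.24) 6 0 21.9 [ 58. -22. -71. -27.] -52
(0.413, 0.2255, 0.24) 6 15 7.1 [ 58. -23. -71. -26.] -52
(0.413, 0.2255, 0.24) 6 30 0.0 [ 58. -27. -66.  -9.] -52
(0.413, 0.2255, 0.24) 6 45 0.0 [ 58. -26. -55.  16.] -52
(0.413, 0.2255, 0
[... 1775 characters left out ...]
. -14. -56.   2.] -25
(0.395, 0.345, 0.24) 6 0 0.0 [ 72.  24. -68. -92.] -66
(0.395, 0.345, 0.24) 6 15 0.0 [ 72.   5. -66. -56.] -66
(0.395, 0.345, 0.24) 6 30 0.0 [ 72.  -6. -59. -24.] -66
(0.395, 0.345, 0.24) 6 45 0.0 [ 72.  -8. -51.   2.] -66
(0.395, 0.345, 0.24) 20 0 13.9 [ 64.  -6. -71. -52.] -44
(0.395, 0.345, 0.24) 20 15 0.0 [ 64.  -8. -71. -47.] -44
(0.395, 0.345, 0.24) 20 30 0.0 [ 64. -20. -60. -10.] -44
(0.395, 0.345, 0.24) 20 45 0.0 [ 64. -19. -49.  16.] -44
(0.395, 0.345, 0.24) 30 0 16.3 [ 55. -19. -71. -36.] -25
(0.395, 0.345, 0.24) 30 15 1.5 [ 55. -20. -71. -35.] -25
(0.395, 0.345, 0.24) 30 30 0.0 [ 55. -28. -60.  -2.] -25
(0.395, 0.345, 0.24) 30 45 0.0 [ 55. -24. -46.  23.] -25
```

```bash
cat > kin2.py <<'E'
from kin import *
p=[0.2396,0.5056,0.4608,0.2933,0.1426]
for X,Y in((.401,.235),(.395,.295),(.386,.355)):
  for Z in(.13,.24):
   for yaw in(60,75,96):
    for T in(0,15,25):
      best=None
      for x0 in([0,0,-60,-60],[-20,20,-30,-50],[10,-40,-60,0],[-10,30,-10,-60]):
        # exact tool direction: pitch t in plane q1, yaw q5 about the tilted axis
        def g(v):
            q1,q2,q3,q4,q5=v;t=q2-q3+q4
            e1=np.array([c(q1)*c(t),s(q1)*c(t),-s(t)]);e2=np.array([-s(q1),c(q1),0])
            z=c(q5)*e1+s(q5)*e2; zt=np.array([c(T)*c(yaw),c(T)*s(yaw),-s(T)])
            return np.r_[(fk(p,q1,q2,q3,q4,q5)-[X,Y,Z])*1000,(z-zt)*57.3]
        o=least_squares(g,x0+[60],bounds=([-155,-54,-70,-100,-82],[155,111,77,115,82]))
        if best is None or o.cost<best.cost: best=o
      print((X,Y,Z),yaw,T,round(np.sqrt(2*best.cost),1),best.x.round(0))
E
python3 kin2.py
```

```text
(0.401, 0.235, 0.13) 60 0 10.0 [  -8.   44.  -70. -100.   76.]
(0.401, 0.235, 0.13) 60 15 3.7 [ -3.   3. -70. -36.  61.]
(0.401, 0.235, 0.13) 60 25 0.0 [  1. -10. -67. -15.  51.]
(0.401, 0.235, 0.13) 75 0 2.0 [  -8.   45.  -67. -100.   82.]
(0.401, 0.235, 0.13) 75 15 0.0 [ -7.   6. -57.  -1.  73.]
(0.401, 0.235, 0.13) 75 25 0.0 [ -4.  -1. -52.  16.  63.]
(0.401, 0.235, 0.13) 96 0 0.0 [ -7.  52. -15. 113.  77.]
(0.401, 0.235, 0.13) 96 15 0.0 [ -6.  29. -24.  76.  71.]
(0.401, 0.235, 0.13) 96 25 0.0 [ -4.  18. -28.  64.  63.]
(0.401, 0.235, 0.24) 60 0 8.9 [ -6.  -5. -70. -44.  71.]
(0.401, 0.235, 0.24) 60 15 0.0 [ -2. -23. -67. -14.  59.]
(0.401, 0.235, 0.24) 60 25 0.0 [  1. -28. -58.  13.  51.]
(0.401, 0.235, 0.24) 75 0 1.3 [ -8.  24. -69. -94.  82.]
(0.401, 0.235, 0.24) 75 15 0.0 [ -7. -10. -50.  22.  73.]
(0.401, 0.235, 0.24) 75 25 0.0 [ -4. -14. -44.  37.  63.]
(0.401, 0.235, 0.24) 96 0 2.8 [ -8.  35. -18. 115.  77.]
(0.401, 0.235, 0.24) 96 15 0.0 [ -6.  19. -20.  89.  71.]
(0.401, 0.235, 0.24) 96 25 0.0 [ -4.  10. -22.  79.  63.]
(0.395, 0.295, 0.13) 60 0 12.5 [   3.   43.  -70. -
[... 1353 characters left out ...]
.]
(0.386, 0.355, 0.13) 96 0 5.0 [   9.   46.  -58. -100.   82.]
(0.386, 0.355, 0.13) 96 15 0.0 [ 10.  15. -41.  19.  74.]
(0.386, 0.355, 0.13) 96 25 0.0 [ 12.  10. -39.  28.  64.]
(0.386, 0.355, 0.24) 60 0 12.0 [ 18.  -5. -70. -51.  49.]
(0.386, 0.355, 0.24) 60 15 0.0 [ 24. -18. -69. -33.  34.]
(0.386, 0.355, 0.24) 60 25 0.0 [ 26. -26. -60.  -5.  30.]
(0.386, 0.355, 0.24) 75 0 0.0 [ 13.  25. -70. -94.  62.]
(0.386, 0.355, 0.24) 75 15 0.0 [ 15. -11. -61. -21.  57.]
(0.386, 0.355, 0.24) 75 25 0.0 [ 17. -18. -53.   6.  50.]
(0.386, 0.355, 0.24) 96 0 5.0 [  9.  25. -60. -85.  82.]
(0.386, 0.355, 0.24) 96 15 0.0 [ 10.   3. -36.  36.  74.]
(0.386, 0.355, 0.24) 96 25 0.0 [ 12.  -0. -32.  45.  64.]
```

```bash
cat >> h.py <<'E'
from scipy.spatial.transform import Rotation as Ro
def RT(psi,beta):
    a=np.radians(psi); x=np.array([np.cos(a),np.sin(a),0]); z=np.array([0,0,-1.]); 
    return np.c_[x,np.cross(z,x),z]@Ro.from_euler('y',beta,degrees=True).as_matrix()
def go(psi,beta,P,R0=None,p0=None):
    # rotation first (tool frame), then shift in the new frame
    if R0 is None:
        s=st(); R0,p0=s['tool_rot'],s['eef_pos']
    R1=RT(psi,beta); rv=Ro.from_matrix(R0.T@R1).as_rotvec(degrees=True)
    print('turn',rv.round(2),'|',np.linalg.norm(rv).round(1),'| then shift',(R1.T@(np.array(P)-p0)*1000).round(1)); return R1,np.array(P)
E
python3 - <<'E'
from h import *
a=go(96,0,(.402,.2245,.30))
b=go(96,68,(.402,.2245,.30),*a)
c=go(96,68,(.402+.001,.2245,.20),*b)
E
```

```text
t 4.12 p [0.4467 0.0744 0.3187] q [  7.6   2.    3.   93.1   2.8 171.4] F [-0.5527 -0.9664 -0.1856] op 0.452 g 0.0
[[ 0.96   0.278 -0.043]
 [ 0.28  -0.959  0.043]
 [-0.029 -0.054 -0.998]]
turn [ -3.72  -0.75 -79.76] | 79.9 | then shift [154.  -28.8  18.7]
turn [ 0. 68. -0.] | 68.0 | then shift [0. 0. 0.]
turn [0. 0. 0.] | 0.0 | then shift [-92.8   1.   37.4]
```

Call:
jog_arm(increments=[-0.31,-0.06,-6.65,0,0,0,0.55,-0.31,-0.06,-6.65,0,0,0,0.55,-0.31,-0.06,-6.65,0,0,0,0.55,-0.31,-0.06,-6.65,0,0,0,0.55,-0.31,-0.06,-6.65,0,0,0,0.55,-0.31,-0.06,-6.65,0,0,0,0.55,-0.31,-0.06,-6.65,0,0,0,0.55,-0.31,-0.06,-6.65,0,0,0,0.55,-0.31,-0.06,-6.65,0,0,0,0.55,-0.31,-0.06,-6.65,0,0,0,0.55,-0.31,-0.06,-6.65,0,0,0,0.55,-0.31,-0.06,-6.65,0,0,0,0.55])

```text
clock: 5.12
eef_pos: [0.4463, 0.0743, 0.3175]
tool_rot: [[-0.11, 0.994, 0.004], [0.994, 0.11, 0.002], [0.001, 0.004, -1.0]]
ft_force: [-1.0, 0.0, -0.3]
opening: 0.453
gripper_force: 0.0
```

Call:
jog_arm(increments=[0,0,0,38.5,-7.2,4.7,0.55,0,0,0,38.5,-7.2,4.7,0.55,0,0,0,38.5,-7.2,4.7,0.55,0,0,0,38.5,-7.2,4.7,0.55,0,6.8,0,0,0,0,0.55,0,6.8,0,0,0,0,0.55,0,6.8,0,0,0,0,0.55,0,6.8,0,0,0,0,0.55,0,6.8,0,0,0,0,0.55,0,6.8,0,0,0,0,0.55,0,6.8,0,0,0,0,0.55,0,6.8,0,0,0,0,0.55])

```text
clock: 6.12
eef_pos: [0.4022, 0.2243, 0.3002]
tool_rot: [[-0.066, 0.995, -0.079], [0.573, 0.103, 0.813], [0.817, 0.008, -0.576]]
ft_force: [-0.6, 0.7, -0.1]
opening: 0.451
gripper_force: 0.0
```

Call:
jog_arm(increments=[0,6.8,0,0,0,0,0.55,0,6.8,0,0,0,0,0.55,0,0,0,0,0,0,0.55,0,0,0,0,0,0,0.55])

```text
clock: 6.45
eef_pos: [0.4025, 0.2242, 0.2973]
tool_rot: [[-0.037, 0.995, -0.096], [0.372, 0.103, 0.922], [0.927, -0.002, -0.374]]
ft_force: [-0.8, -0.6, -0.1]
opening: 0.447
gripper_force: 0.0
```

Run:
```python
from h import *
b=go(96,68,(.403,.2245,.20))
p,i=snap('wrist','w2.png'); snap('top','t2.png');print({k:i[k] for k in('vertical_fov','cx','cy')})
a=cv2.imread('pics/w2.png');b=cv2.imread('pics/t2.png')[180:300,130:322]
cv2.imwrite('pics/m2.png',np.vstack([cv2.resize(a,(480,300)),cv2.resize(b,(480,300),interpolation=cv2.INTER_CUBIC)]))
```

```text
t 6.45 p [0.4025 0.2242 0.2973] q [ -6.4   6.9 -19.8  91.2  64.9  59.7] F [-0.7982 -0.5648 -0.0839] op 0.447 g 0.0
[[-0.037  0.995 -0.096]
 [ 0.372  0.103  0.922]
 [ 0.927 -0.002 -0.374]]
turn [ 0.04 -0.02 -0.12] | 0.1 | then shift [-90.1   0.5  36.7]
{'vertical_fov': 65.70646984690485, 'cx': 321.0513376674517, 'cy': 196.3442262173031}
```

View pics/m2.png

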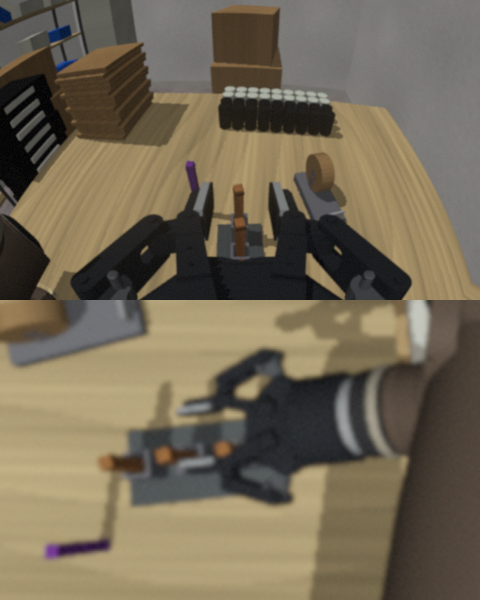

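Call:
jog_arm(increments=[0,0,0,-30,0,14,0.55,0,0,0,-30,0,14,0.55,0,0,0,-30,0,14,0.55,0,0,0,-30,0,14,0.55,0,0,0,-30,0,14,0.55,0,0,0,0,0,0,0.55,0,0,0,0,0,0,1,0,0,0,0,0,0,1,0,0,0,0,0,0,1,0,0,0,0,0,0,1,0,0,0,0,0,0,1,0,0,0,0,0,0,1], squeeze=30)

```text
clock: 7.55
eef_pos: [0.404, 0.2341, 0.1365]
tool_rot: [[-0.047, 0.995, -0.092], [0.368, 0.103, 0.924], [0.929, 0.009, -0.371]]
ft_force: [-0.3, -0.0, 7.5]
opening: 0.155
gripper_force: 34.5
```

Call:
jog_arm(increments=[0,0,0,18,0,-7,1,0,0,0,23,0,-9,1,0,0,0,23,0,-9,1,0,0,0,23,0,-9,1,0,0,0,23,0,-9,1,0,0,0,0,0,0,1,0,0,0,0,0,0,1])

```text
clock: 8.13
eef_pos: [0.4025, 0.2347, 0.2538]
tool_rot: [[-0.049, 0.994, -0.093], [0.371, 0.105, 0.923], [0.927, 0.01, -0.374]]
ft_force: [0.0, 1.1, -0.8]
opening: 0.154
gripper_force: 34.1
```

Run:
```python
from h import *
a=st()
p,i=snap('wrist','w3.png'); snap('side','t3.png')
a=cv2.imread('pics/w3.png');b=cv2.imread('pics/t3.png')
cv2.imwrite('pics/m3.png',np.vstack([cv2.resize(a,(480,300)),cv2.resize(b,(480,300),interpolation=cv2.INTER_CUBIC)]))
# tray pose target: tray centre (.534,-.0188) yaw 5.8
T=np.array([.534,-.0188]);cx,sx=np.cos(.1015),np.sin(.1015)
for off in(-34,0,34): print(off,T+np.array([-.045*cx-sx*off/1e3,-.045*sx+cx*off/1e3]))
```

```text
t 8.13 p [0.4025 0.2347 0.2538] q [ -5.    7.5 -24.5  82.9  65.6  62.3] F [ 0.0169  1.0918 -0.7715] op 0.154 g 34.1
[[-0.049  0.994 -0.093]
 [ 0.371  0.105  0.923]
 [ 0.927  0.01  -0.374]]
-34 [ 0.4927 -0.0572]
0 [ 0.4892 -0.0234]
34 [0.4858 0.0105]
```

View pics/m3.png

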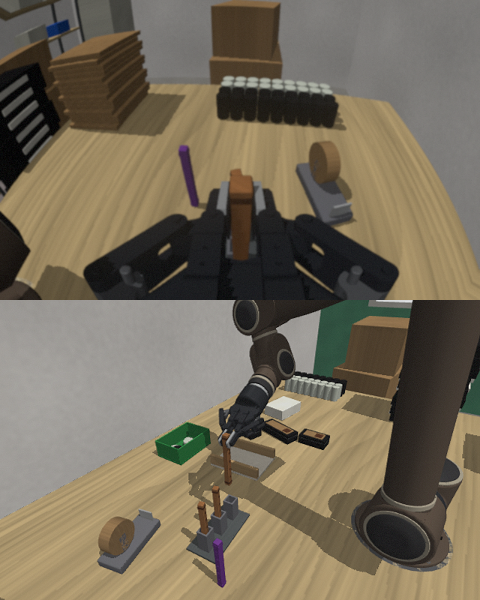

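Call:
jog_arm(increments=[0,-6.93,0,0,0,0,1,0,-6.93,0,0,0,0,1,0,-6.93,0,0,0,0,1,0,-6.93,0,0,0,0,1,0,-6.93,0,0,0,0,1,0,-6.93,0,0,0,0,1,0,-6.93,0,0,0,0,1,0,-6.93,0,0,0,0,1,0,-6.93,0,0,0,0,1,0,-6.93,0,0,0,0,1,0,-6.93,0,0,0,0,1,0,-6.93,0,0,0,0,1])

```text
clock: 9.23
eef_pos: [0.402, 0.2352, 0.2524]
tool_rot: [[-0.1, 0.994, 0.035], [0.959, 0.105, -0.262], [-0.265, 0.008, -0.964]]
ft_force: [-0.1, 0.6, -1.6]
opening: 0.155
gripper_force: 34.1
```

Call:
jog_arm(increments=[0,-6.93,0,0,0,0,1,-2.59,0,-6.41,0,0,0,1,-2.59,0,-6.41,0,0,0,1,-2.59,0,-6.41,0,0,0,1,-2.59,0,-6.41,0,0,0,1,-2.59,0,-6.41,0,0,0,1,-2.59,0,-6.41,0,0,0,1,-2.59,0,-6.41,0,0,0,1,-2.59,0,-6.41,0,0,0,1,-2.59,0,-6.41,0,0,0,1,-2.59,0,-6.41,0,0,0,1,-2.59,0,-6.41,0,0,0,1])

```text
clock: 10.23
eef_pos: [0.4013, 0.2348, 0.2507]
tool_rot: [[-0.917, 0.132, 0.375], [0.122, 0.991, -0.05], [-0.379, 0.0, -0.926]]
ft_force: [-0.4, -0.3, -0.7]
opening: 0.157
gripper_force: 34.0
```

Call:
jog_arm(increments=[-2.59,0,-6.41,0,0,0,1,-2.59,0,-6.41,0,0,0,1,0,0,0,0,0,0,1])

```text
clock: 10.48
eef_pos: [0.4013, 0.2337, 0.2511]
tool_rot: [[-0.92, -0.104, 0.377], [-0.096, 0.995, 0.04], [-0.379, 0.0, -0.925]]
ft_force: [0.8, -0.0, -0.7]
opening: 0.155
gripper_force: 34.0
```

Run:
```python
from h import *
T=np.array([.534,-.0188]);cx,sx=np.cos(.1015),np.sin(.1015)
off=-.034;a=-.055
x,y=T+np.array([a*cx-sx*off,a*sx+cx*off]);print(x,y)
q=go(185.8,-22,(x,y,.12)); go(185.8,-22,(x,y,.016),*q)
```

```text
0.482728146270129 -0.05819793160944757
t 10.48 p [0.4013 0.2337 0.2511] q [ 37.4 -15.5 -24.4  61.8 -11.4  29.5] F [ 0.8254 -0.0375 -0.7312] op 0.155 g 34.0
[[-0.92  -0.104  0.377]
 [-0.096  0.995  0.04 ]
 [-0.379  0.    -0.925]]
turn [0.08 0.3  0.16] | 0.4 | then shift [   1.4 -298.6  140.9]
turn [0. 0. 0.] | 0.0 | then shift [39.   0.  96.4]
```

Call:
jog_arm(increments=[0,0,0,0,-33.2,15.7,1,0,0,0,0,-33.2,15.7,1,0,0,0,0,-33.2,15.7,1,0,0,0,0,-33.2,15.7,1,0,0,0,0,-33.2,15.7,1,0,0,0,0,-33.2,15.7,1,0,0,0,0,-33.2,15.7,1,0,0,0,0,-33.2,15.7,1,0,0,0,0,-33.2,15.7,1,0,0,0,0,0,0,1,0,0,0,0,0,0,1])

```text
clock: 11.4
eef_pos: [0.4849, -0.0583, 0.1188]
tool_rot: [[-0.923, -0.095, 0.373], [-0.087, 0.995, 0.038], [-0.375, 0.003, -0.927]]
ft_force: [-0.1, -0.0, 0.1]
opening: 0.151
gripper_force: 34.1
```

Call:
jog_arm(increments=[0,0,0,6,0,14.5,1,0,0,0,6,0,14.5,1,0,0,0,6,0,14.5,1,0,0,0,6,0,14.5,1,0,0,0,6,0,14.5,1,0,0,0,5,0,12,1,0,0,0,4,0,10,1,0,0,0,0,0,0,1,0,0,0,0,0,0,1])

```text
clock: 12.15
eef_pos: [0.4853, -0.0554, 0.0186]
tool_rot: [[-0.921, -0.103, 0.376], [-0.095, 0.995, 0.04], [-0.378, 0.002, -0.926]]
ft_force: [-0.1, -0.5, 1.0]
opening: 0.159
gripper_force: 34.1
```

Run:
```python
from h import *
st()
snap('top','t4.png'); snap('side','s4.png')
a=cv2.imread('pics/t4.png')[135:235,250:410];b=cv2.imread('pics/s4.png')[100:300,200:520]
cv2.imwrite('pics/m4.png',np.vstack([cv2.resize(a,(480,300),interpolation=cv2.INTER_CUBIC),cv2.resize(b,(480,300),interpolation=cv2.INTER_CUBIC)]))
```

```text
t 12.15 p [ 0.4853 -0.0554  0.0186] q [-10.2  -6.9 -48.6  26.9   6.1 -14.9] F [-0.1148 -0.4696  0.9578] op 0.159 g 34.1
[[-0.921 -0.103  0.376]
 [-0.095  0.995  0.04 ]
 [-0.378  0.002 -0.926]]
```

View pics/m4.png

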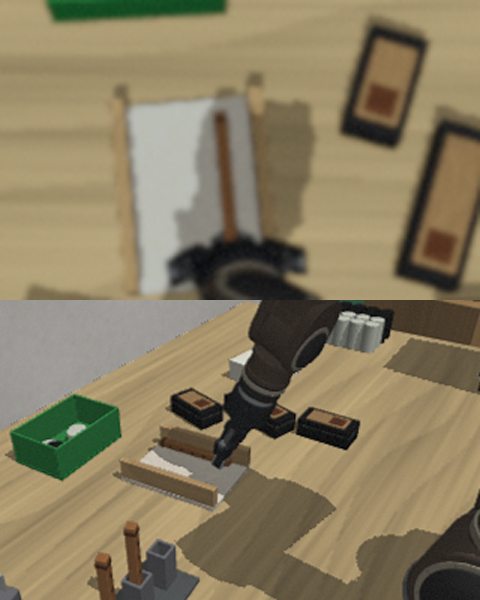

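Call:
jog_arm(increments=[0,0,0,0,0,0,0.75,0,0,0,0,0,0,0.75,0,0,0,0,0,0,0.75,0,0,0,0,0,0,0.75,0,0,0,-10,0,-25,0.75,0,0,0,-15,0,-37,0.6,0,0,0,-15,0,-37,0.55,0,0,0,-15,0,-37,0.55,0,0,0,-15,0,-37,0.55,0,0,0,-15,0,-37,0.55,0,0,0,0,0,0,0.55])

```text
clock: 13.17
eef_pos: [0.4882, -0.0577, 0.2556]
tool_rot: [[-0.915, -0.102, 0.391], [-0.095, 0.995, 0.037], [-0.392, -0.003, -0.92]]
ft_force: [1.1, -0.4, 0.6]
opening: 0.454
gripper_force: 0.0
```

Run:
```python
from h import *
q=go(185.8,-22,(.395,.21,.30)); 
snap('top','t5.png')
a=cv2.imread('pics/t5.png')[135:285,140:340]
cv2.imwrite('pics/m5.png',cv2.resize(a,(800,600),interpolation=cv2.INTER_CUBIC))
```

```text
t 13.17 p [ 0.4882 -0.0577  0.2556] q [-10.4 -14.8 -23.9  58.6   6.2 -15.1] F [ 1.1471 -0.3926  0.5897] op 0.454 g 0.0
[[-0.915 -0.102  0.391]
 [-0.095  0.995  0.037]
 [-0.392 -0.003 -0.92 ]]
turn [-0.14  1.11  0.12] | 1.1 | then shift [ 44.2 275.7 -65.8]
```

View pics/m5.png

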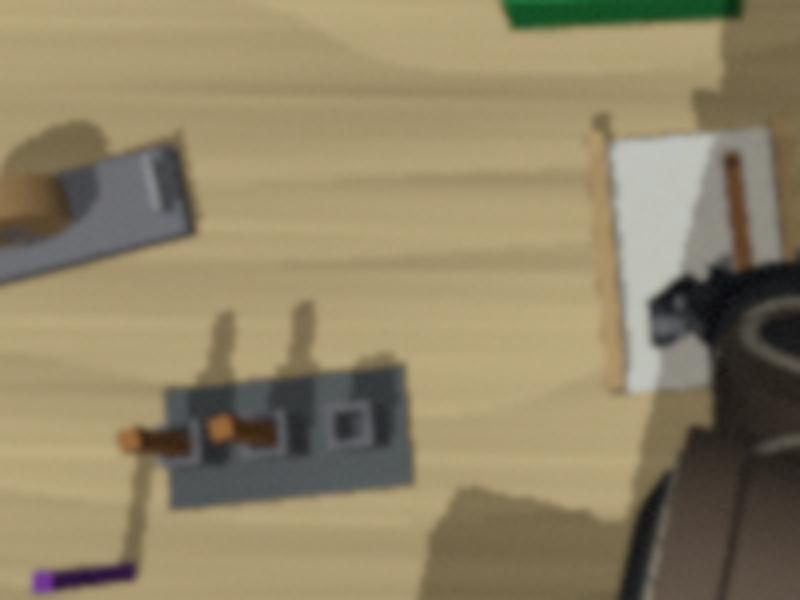

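```bash
cat >> h.py <<'E'
def cc(L,k=4,o=(140,135)): return [(o[0]+(x+.5)/k-.5,o[1]+(y+.5)/k-.5) for x,y in L]
E
python3 - <<'E'
from h import *
i=manip.camera_info('top')
print('holder',fitrect(i,cc([(165,390),(403,366),(413,484),(172,508)]),.008,.09,.18,[.4,.25,0]))
for t in cc([(130,440),(221,427)]): print('top',at(i,*t,.156))
for t in cc([(177,452),(266,440),(350,424)]): print('cup rim approx',at(i,*t,.07))
q=go(96,-22,(.3955,.235,.30)); q=go(96,68,(.3955,.285,.30),*q)
E
```

```text
holder (array([0.3962, 0.2819, 0.1176]), np.float64(0.002218586896534147))
top [0.3867 0.3433 0.156 ]
top [0.3958 0.2856 0.156 ]
cup rim approx [0.382  0.3419 0.07  ]
cup rim approx [0.3912 0.2806 0.07  ]
cup rim approx [0.4032 0.2228 0.07  ]
t 13.22 p [ 0.4871 -0.0575  0.2514] q [-10.4 -14.7 -24.3  58.4   6.2 -15.1] F [ 1.2657  0.9817 -0.9424] op 0.451 g 0.0
[[-0.917 -0.102  0.386]
 [-0.095  0.995  0.038]
 [-0.388 -0.002 -0.922]]
turn [34.2   0.76 83.1 ] | 89.9 | then shift [ 260.4  -60.5 -157.6]
turn [-0. 90. -0.] | 90.0 | then shift [18.6  5.2 46.1]
```

Call:
jog_arm(increments=[2.59,0,6.41,0,0,0,0.55,2.59,0,6.41,0,0,0,0.55,2.59,0,6.41,0,0,0,0.55,2.59,0,6.41,0,0,0,0.55,2.59,0,6.41,0,0,0,0.55,2.59,0,6.41,0,0,0,0.55,2.59,0,6.41,0,0,0,0.55,2.59,0,6.41,0,0,0,0.55,2.59,0,6.41,0,0,0,0.55,2.59,0,6.41,0,0,0,0.55,2.59,0,6.41,0,0,0,0.55,2.59,0,6.41,0,0,0,0.55])

```text
clock: 14.22
eef_pos: [0.4841, -0.0568, 0.2444]
tool_rot: [[-0.2, 0.976, 0.086], [0.905, 0.218, -0.365], [-0.375, 0.004, -0.927]]
ft_force: [1.1, -0.1, -0.0]
opening: 0.45
gripper_force: 0.0
```

Call:
jog_arm(increments=[2.59,0,6.41,0,0,0,0.55,0,0,0,32.5,-7.6,-19.7,0.55,0,0,0,32.5,-7.6,-19.7,0.55,0,0,0,32.5,-7.6,-19.7,0.55,0,0,0,32.5,-7.6,-19.7,0.55,0,0,0,32.5,-7.6,-19.7,0.55,0,0,0,32.5,-7.6,-19.7,0.55,0,0,0,32.5,-7.6,-19.7,0.55,0,0,0,32.5,-7.6,-19.7,0.55,0,6.93,0,0,0,0,0.55,0,6.93,0,0,0,0,0.55,0,6.93,0,0,0,0,0.55])

```text
clock: 15.22
eef_pos: [0.3921, 0.238, 0.2926]
tool_rot: [[-0.111, 0.994, 0.006], [0.994, 0.111, -0.016], [-0.016, 0.005, -1.0]]
ft_force: [-0.2, -0.6, -0.5]
opening: 0.455
gripper_force: 0.0
```

Call:
jog_arm(increments=[0,6.93,0,0,0,0,0.55,0,6.93,0,0,0,0,0.55,0,6.93,0,0,0,0,0.55,0,6.93,0,0,0,0,0.55,0,6.93,0,0,0,0,0.55,0,6.93,0,0,0,0,0.55,0,6.93,0,0,0,0,0.55,0,6.93,0,0,0,0,0.55,0,6.93,0,0,0,0,0.55,0,6.93,0,0,0,0,0.55,0,0,0,0,0,0,0.55,0,0,0,0,0,0,0.55])

```text
clock: 16.22
eef_pos: [0.3926, 0.2344, 0.2916]
tool_rot: [[-0.037, 0.995, -0.096], [0.372, 0.103, 0.922], [0.927, -0.002, -0.374]]
ft_force: [-0.2, -0.4, -0.3]
opening: 0.453
gripper_force: 0.0
```

```bash
cat >> h.py <<'E'
def diff(f1,f2,box):
    a,b=[cv2.imread('pics/'+f).astype(int)[box[1]:box[3],box[0]:box[2]] for f in(f1,f2)]; return np.abs(a-b).max(2)
E
python3 - <<'E'
from h import *
q=go(96,68,(.395,.2933,.1316))
snap('side','s6.png'); snap('top','t6.png')
# holder moved? compare left part of the holder/stick area to last picture
d=diff('t5.png','t6.png',(160,225,200,270)); print('changed px',(d>30).sum())
d=diff('s4.png','s6.png',(240,240,310,360)); print('changed px side',(d>40).sum())
E
```

```text
t 16.22 p [0.3926 0.2344 0.2916] q [ -5.2   5.3 -22.1  88.2  65.5  62.4] F [-0.1937 -0.4033 -0.3123] op 0.453 g 0.0
[[-0.037  0.995 -0.096]
 [ 0.372  0.103  0.922]
 [ 0.927 -0.002 -0.374]]
turn [ 0.05 -0.02 -0.13] | 0.1 | then shift [-126.5    8.6  114. ]
changed px 21
changed px side 789
```

Call:
jog_arm(increments=[0,0,0,0,8.6,0,0.55,0,0,0,-21,0,24,0.55,0,0,0,-21,0,24,0.55,0,0,0,-26,0,22,0.55,0,0,0,-29,0,22,0.55,0,0,0,-29.5,0,22,0.55,0,0,0,0,0,0,0.55,0,0,0,0,0,0,1,0,0,0,0,0,0,1,0,0,0,0,0,0,1,0,0,0,0,0,0,1,0,0,0,0,0,0,1])

```text
clock: 17.32
eef_pos: [0.3969, 0.2945, 0.1369]
tool_rot: [[-0.046, 0.995, -0.093], [0.367, 0.104, 0.924], [0.929, 0.008, -0.37]]
ft_force: [-2.5, -1.0, 7.9]
opening: 0.157
gripper_force: 34.6
```

Call:
jog_arm(increments=[0,0,0,0,0,0,1,0,0,0,18,0,-7,1,0,0,0,23,0,-9,1,0,0,0,23,0,-9,1,0,0,0,23,0,-9,1,0,0,0,23,0,-9,1,0,0,0,0,0,0,1,0,0,0,0,0,0,1])

```text
clock: 17.98
eef_pos: [0.3961, 0.2951, 0.2544]
tool_rot: [[-0.049, 0.995, -0.092], [0.37, 0.104, 0.923], [0.928, 0.011, -0.373]]
ft_force: [-0.4, 0.1, -0.1]
opening: 0.155
gripper_force: 34.2
```

Call:
jog_arm(increments=[0,-6.93,0,0,0,0,1,0,-6.93,0,0,0,0,1,0,-6.93,0,0,0,0,1,0,-6.93,0,0,0,0,1,0,-6.93,0,0,0,0,1,0,-6.93,0,0,0,0,1,0,-6.93,0,0,0,0,1,0,-6.93,0,0,0,0,1,0,-6.93,0,0,0,0,1,0,-6.93,0,0,0,0,1,0,-6.93,0,0,0,0,1,0,-6.93,0,0,0,0,1])

```text
clock: 18.98
eef_pos: [0.3954, 0.2956, 0.253]
tool_rot: [[-0.099, 0.994, 0.036], [0.959, 0.105, -0.262], [-0.264, 0.008, -0.964]]
ft_force: [-0.1, -0.1, -0.8]
opening: 0.158
gripper_force: 34.1
```

Call:
jog_arm(increments=[0,-6.93,0,0,0,0,1,-2.59,0,-6.41,0,0,0,1,-2.59,0,-6.41,0,0,0,1,-2.59,0,-6.41,0,0,0,1,-2.59,0,-6.41,0,0,0,1,-2.59,0,-6.41,0,0,0,1,-2.59,0,-6.41,0,0,0,1,-2.59,0,-6.41,0,0,0,1,-2.59,0,-6.41,0,0,0,1,-2.59,0,-6.41,0,0,0,1,-2.59,0,-6.41,0,0,0,1,-2.59,0,-6.41,0,0,0,1])

```text
clock: 19.98
eef_pos: [0.3947, 0.2952, 0.2514]
tool_rot: [[-0.917, 0.132, 0.376], [0.122, 0.991, -0.05], [-0.379, 0.0, -0.925]]
ft_force: [-0.9, 0.3, 0.5]
opening: 0.151
gripper_force: 34.1
```

Call:
jog_arm(increments=[-2.59,0,-6.41,0,0,0,1,-2.59,0,-6.41,0,0,0,1,0,0,0,0,0,0,1])

```text
clock: 20.23
eef_pos: [0.3948, 0.294, 0.252]
tool_rot: [[-0.92, -0.104, 0.378], [-0.096, 0.995, 0.04], [-0.38, 0.0, -0.925]]
ft_force: [0.2, -0.7, -0.6]
opening: 0.162
gripper_force: 34.1
```

Run:
```python
from h import *
q=go(185.8,-22,(.4758,.0100,.12)); go(185.8,-22,(.4758,.01,.016),*q)
```

```text
t 20.23 p [0.3948 0.294  0.252 ] q [ 44.9 -11.3 -21.1  62.5 -13.8  36.8] F [ 0.2205 -0.7203 -0.5988] op 0.162 g 34.1
[[-0.92  -0.104  0.378]
 [-0.096  0.995  0.04 ]
 [-0.38   0.    -0.925]]
turn [0.09 0.36 0.15] | 0.4 | then shift [   1.3 -290.7  141.8]
turn [0. 0. 0.] | 0.0 | then shift [39.   0.  96.4]
```

Call:
jog_arm(increments=[0,0,0,0,-32.3,15.7,1,0,0,0,0,-32.3,15.7,1,0,0,0,0,-32.3,15.7,1,0,0,0,0,-32.3,15.7,1,0,0,0,0,-32.3,15.7,1,0,0,0,0,-32.3,15.7,1,0,0,0,0,-32.3,15.7,1,0,0,0,0,-32.3,15.7,1,0,0,0,0,-32.3,15.7,1,0,0,0,0,0,0,1,0,0,0,0,0,0,1])

```text
clock: 21.15
eef_pos: [0.4774, 0.0098, 0.1195]
tool_rot: [[-0.923, -0.095, 0.374], [-0.087, 0.995, 0.037], [-0.376, 0.002, -0.927]]
ft_force: [-0.4, -0.1, 0.3]
opening: 0.155
gripper_force: 34.1
```

Call:
jog_arm(increments=[0,0,0,6,0,14.5,1,0,0,0,6,0,14.5,1,0,0,0,6,0,14.5,1,0,0,0,6,0,14.5,1,0,0,0,6,0,14.5,1,0,0,0,5,0,12,1,0,0,0,4,0,10,1,0,0,0,0,0,0,1,0,0,0,0,0,0,1])

```text
clock: 21.9
eef_pos: [0.4777, 0.013, 0.019]
tool_rot: [[-0.921, -0.103, 0.376], [-0.095, 0.995, 0.04], [-0.379, 0.001, -0.926]]
ft_force: [-0.0, -0.1, -0.7]
opening: 0.152
gripper_force: 34.1
```

Call:
jog_arm(increments=[0,0,0,0,-4.5,0,1,0,0,0,0,0,0,1,0,0,0,0,0,0,0.77,0,0,0,0,0,0,0.77,0,0,0,0,0,0,0.77,0,0,0,0,0,0,0.77,0,0,0,-10,0,-25,0.77,0,0,0,-15,0,-37,0.6,0,0,0,-15,0,-37,0.55,0,0,0,-15,0,-37,0.55,0,0,0,-15,0,-37,0.55,0,0,0,-15,0,-37,0.55])

```text
clock: 22.9
eef_pos: [0.4768, 0.0071, 0.2481]
tool_rot: [[-0.92, -0.102, 0.379], [-0.094, 0.995, 0.039], [-0.381, 0.001, -0.925]]
ft_force: [1.8, 0.2, -0.1]
opening: 0.449
gripper_force: 0.0
```

Call:
jog_arm(increments=[2.59,0,6.41,0,0,0,0.55,2.59,0,6.41,0,0,0,0.55,2.59,0,6.41,0,0,0,0.55,2.59,0,6.41,0,0,0,0.55,2.59,0,6.41,0,0,0,0.55,2.59,0,6.41,0,0,0,0.55,2.59,0,6.41,0,0,0,0.55,2.59,0,6.41,0,0,0,0.55,2.59,0,6.41,0,0,0,0.55,2.59,0,6.41,0,0,0,0.55,2.59,0,6.41,0,0,0,0.55,2.59,0,6.41,0,0,0,0.55])

```text
clock: 23.9
eef_pos: [0.4773, 0.0074, 0.2459]
tool_rot: [[-0.2, 0.976, 0.087], [0.905, 0.218, -0.365], [-0.375, 0.006, -0.927]]
ft_force: [0.6, 0.5, 0.1]
opening: 0.452
gripper_force: 0.0
```

Run:
```python
from h import *
q=go(96,-22,(.387,.29,.30))
snap('top','t7.png')
d=diff('t5.png','t7.png',(150,225,200,270)); print('changed px',(d>30).sum())
a=cv2.imread('pics/t7.png')[135:285,140:340]
cv2.imwrite('pics/m7.png',cv2.resize(a,(800,600),interpolation=cv2.INTER_CUBIC))
```

```text
t 23.9 p [0.4773 0.0074 0.2459] q [ 14.3   0.9  -9.9  79.5 -22.   91.8] F [0.564  0.535  0.1002] op 0.452 g 0.0
[[-0.2    0.976  0.087]
 [ 0.905  0.218 -0.365]
 [-0.375  0.006 -0.927]]
turn [2.8  0.   5.99] | 6.6 | then shift [ 249.   -60.3 -159. ]
changed px 769
```

View pics/m7.png

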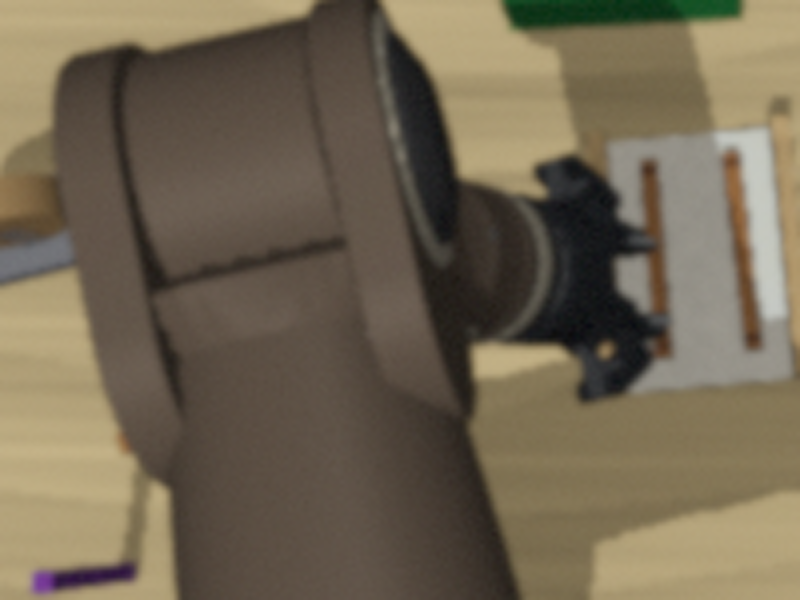

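Call:
jog_arm(increments=[2.59,0,6.41,0,0,0,0.55,0,0,0,31.1,-7.5,-19.9,0.55,0,0,0,31.1,-7.5,-19.9,0.55,0,0,0,31.1,-7.5,-19.9,0.55,0,0,0,31.1,-7.5,-19.9,0.55,0,0,0,31.1,-7.5,-19.9,0.55,0,0,0,31.1,-7.5,-19.9,0.55,0,0,0,31.1,-7.5,-19.9,0.55,0,0,0,31.1,-7.5,-19.9,0.55,0,6.93,0,0,0,0,0.55,0,6.93,0,0,0,0,0.55,0,6.93,0,0,0,0,0.55])

```text
clock: 24.95
eef_pos: [0.3871, 0.2924, 0.2993]
tool_rot: [[-0.113, 0.994, 0.008], [0.994, 0.113, -0.014], [-0.015, 0.006, -1.0]]
ft_force: [0.2, 0.2, 0.3]
opening: 0.449
gripper_force: 0.0
```

Call:
jog_arm(increments=[0,6.93,0,0,0,0,0.55,0,6.93,0,0,0,0,0.55,0,6.93,0,0,0,0,0.55,0,6.93,0,0,0,0,0.55,0,6.93,0,0,0,0,0.55,0,6.93,0,0,0,0,0.55,0,6.93,0,0,0,0,0.55,0,6.93,0,0,0,0,0.55,0,6.93,0,0,0,0,0.55,0,6.93,0,0,0,0,0.55,0,0,0,0,0,0,0.55,0,0,0,0,0,0,0.55])

```text
clock: 25.95
eef_pos: [0.3871, 0.2888, 0.2985]
tool_rot: [[-0.042, 0.995, -0.095], [0.373, 0.104, 0.922], [0.927, 0.004, -0.375]]
ft_force: [-1.0, 0.9, 0.1]
opening: 0.45
gripper_force: 0.0
```

Run:
```python
from h import *
q=go(96,68,(.386,.3516,.1316))
i=manip.camera_info('top'); snap('top','t8.png');snap('side','s8.png')
b=(150,225,182,270);print('changed px',(diff('t5.png','t8.png',b)>30).sum())
t=cv2.imread('pics/t8.png')[225:270,150:200].astype(int); B,G,R=t[...,0],t[...,1],t[...,2]
m=((R>170)&(B<110)).astype(np.uint8); n,L,S,C=cv2.connectedComponentsWithStats(m)
for k in range(1,n): print(S[k][4],C[k]+[150,225],at(i,*(C[k]+[150,225]),.156))
t=cv2.imread('pics/t5.png')[225:270,150:200].astype(int); B,G,R=t[...,0],t[...,1],t[...,2]
m=((R>170)&(B<110)).astype(np.uint8); n,L,S,C=cv2.connectedComponentsWithStats(m)
for k in range(1,n): print(S[k][4],C[k]+[150,225],at(i,*(C[k]+[150,225]),.156))
```

```text
t 25.95 p [0.3871 0.2888 0.2985] q [  2.3  -0.5 -25.6  73.8  67.7  80.2] F [-1.0443  0.9097  0.0502] op 0.45 g 0.0
[[-0.042  0.995 -0.095]
 [ 0.373  0.104  0.922]
 [ 0.927  0.004 -0.375]]
turn [0.13 0.04 0.18] | 0.2 | then shift [-131.3    5.5  120.5]
changed px 109
```

Run:
```python
from h import *
a=cv2.imread('pics/t8.png')[200:290,140:240];b=cv2.imread('pics/s8.png')[200:380,180:380]
cv2.imwrite('pics/m8.png',np.hstack([cv2.resize(a,(400,360),interpolation=cv2.INTER_CUBIC),cv2.resize(b,(400,360),interpolation=cv2.INTER_CUBIC)]))
```

```text
(no output)
```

View pics/m8.png

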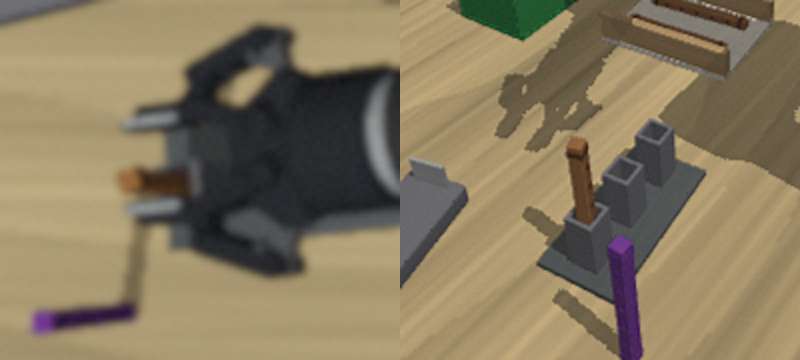

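Call:
jog_arm(increments=[0,0,0,0,5.5,0,0.55,0,0,0,-20,0,24,0.55,0,0,0,-24,0,24,0.55,0,0,0,-28,0,24,0.55,0,0,0,-29.5,0,24,0.55,0,0,0,-30,0,24.5,0.55,0,0,0,0,0,0,0.55,0,0,0,0,0,0,1,0,0,0,0,0,0,1,0,0,0,0,0,0,1,0,0,0,0,0,0,1,0,0,0,0,0,0,1])

```text
clock: 27.05
eef_pos: [0.3882, 0.3527, 0.1354]
tool_rot: [[-0.047, 0.995, -0.093], [0.368, 0.104, 0.924], [0.928, 0.009, -0.371]]
ft_force: [-0.0, -0.2, 2.9]
opening: 0.151
gripper_force: 34.5
```

Call:
jog_arm(increments=[0,0,0,0,0,0,1,0,0,0,18,0,-7,1,0,0,0,23,0,-9,1,0,0,0,23,0,-9,1,0,0,0,23,0,-9,1,0,0,0,23,0,-9,1,0,0,0,0,0,0,1,0,0,0,0,0,0,1])

```text
clock: 27.72
eef_pos: [0.3868, 0.3536, 0.2527]
tool_rot: [[-0.047, 0.995, -0.093], [0.37, 0.104, 0.923], [0.928, 0.009, -0.373]]
ft_force: [-0.9, -0.3, -0.6]
opening: 0.156
gripper_force: 34.3
```

Call:
jog_arm(increments=[0,-6.93,0,0,0,0,1,0,-6.93,0,0,0,0,1,0,-6.93,0,0,0,0,1,0,-6.93,0,0,0,0,1,0,-6.93,0,0,0,0,1,0,-6.93,0,0,0,0,1,0,-6.93,0,0,0,0,1,0,-6.93,0,0,0,0,1,0,-6.93,0,0,0,0,1,0,-6.93,0,0,0,0,1,0,-6.93,0,0,0,0,1,0,-6.93,0,0,0,0,1])

```text
clock: 28.72
eef_pos: [0.3862, 0.3538, 0.2512]
tool_rot: [[-0.1, 0.994, 0.035], [0.959, 0.105, -0.263], [-0.265, 0.007, -0.964]]
ft_force: [0.1, 0.4, -0.1]
opening: 0.155
gripper_force: 34.3
```

Call:
jog_arm(increments=[0,-6.93,0,0,0,0,1,-2.59,0,-6.41,0,0,0,1,-2.59,0,-6.41,0,0,0,1,-2.59,0,-6.41,0,0,0,1,-2.59,0,-6.41,0,0,0,1,-2.59,0,-6.41,0,0,0,1,-2.59,0,-6.41,0,0,0,1,-2.59,0,-6.41,0,0,0,1,-2.59,0,-6.41,0,0,0,1,-2.59,0,-6.41,0,0,0,1,-2.59,0,-6.41,0,0,0,1,-2.59,0,-6.41,0,0,0,1])

```text
clock: 29.72
eef_pos: [0.3855, 0.3533, 0.2495]
tool_rot: [[-0.917, 0.132, 0.376], [0.122, 0.991, -0.051], [-0.379, -0.001, -0.925]]
ft_force: [0.3, 0.1, -0.2]
opening: 0.154
gripper_force: 34.2
```

Call:
jog_arm(increments=[-2.59,0,-6.41,0,0,0,1,-2.59,0,-6.41,0,0,0,1,0,0,0,0,0,0,1])

```text
clock: 29.97
eef_pos: [0.3857, 0.3521, 0.2502]
tool_rot: [[-0.92, -0.104, 0.378], [-0.097, 0.995, 0.039], [-0.38, -0.0, -0.925]]
ft_force: [0.0, -0.7, -0.6]
opening: 0.155
gripper_force: 34.3
```

Run:
```python
from h import *
q=go(185.8,-22,(.478,-.0234,.12)); go(185.8,-22,(.478,-.0234,.016),*q)
```

```text
t 29.97 p [0.3857 0.3521 0.2502] q [ 51.2  -6.7 -17.4  63.2 -15.6  42.9] F [ 0.0469 -0.6535 -0.6052] op 0.155 g 34.3
[[-0.92  -0.104  0.378]
 [-0.097  0.995  0.039]
 [-0.38  -0.    -0.925]]
turn [0.05 0.31 0.18] | 0.4 | then shift [  -1.2 -382.9  140.9]
turn [0. 0. 0.] | 0.0 | then shift [39.   0.  96.4]
```

Call:
jog_arm(increments=[0,0,0,0,-35.1,12.8,1,0,0,0,0,-35.1,12.8,1,0,0,0,0,-35.1,12.8,1,0,0,0,0,-35.1,12.8,1,0,0,0,0,-35.1,12.8,1,0,0,0,0,-35.1,12.8,1,0,0,0,0,-35.1,12.8,1,0,0,0,0,-35.1,12.8,1,0,0,0,0,-35.1,12.8,1,0,0,0,0,-35.1,12.8,1,0,0,0,0,-35.1,12.8,1,0,0,0,0,0,0,1])

```text
clock: 30.97
eef_pos: [0.4778, -0.0305, 0.1171]
tool_rot: [[-0.924, -0.09, 0.373], [-0.083, 0.996, 0.034], [-0.374, 0.0, -0.927]]
ft_force: [-0.4, 0.5, -0.5]
opening: 0.156
gripper_force: 34.2
```

Call:
jog_arm(increments=[0,0,0,0,0,0,1,0,0,0,6,0,14.5,1,0,0,0,6,0,14.5,1,0,0,0,6,0,14.5,1,0,0,0,6,0,14.5,1,0,0,0,6,0,14.5,1,0,0,0,5,0,12,1,0,0,0,4,0,10,1,0,0,0,0,0,0,1,0,0,0,0,0,0,1])

```text
clock: 31.8
eef_pos: [0.478, -0.0236, 0.0179]
tool_rot: [[-0.921, -0.103, 0.376], [-0.095, 0.995, 0.04], [-0.378, 0.001, -0.926]]
ft_force: [0.3, -0.4, 0.0]
opening: 0.155
gripper_force: 34.2
```

Call:
jog_arm(increments=[0,0,0,0,0,0,0.77,0,0,0,0,0,0,0.77,0,0,0,0,0,0,0.77,0,0,0,0,0,0,0.77,0,0,0,-10,0,-25,0.77,0,0,0,-15,0,-37,0.6,0,0,0,-15,0,-37,0,0,0,0,-15,0,-37,0,0,0,0,-15,0,-37,0,0,0,0,-15,0,-37,0,0,0,0,-15,0,-37,0])

```text
clock: 32.72
eef_pos: [0.4767, -0.0251, 0.2877]
tool_rot: [[-0.92, -0.102, 0.379], [-0.094, 0.995, 0.039], [-0.381, 0.0, -0.924]]
ft_force: [0.4, -0.6, 0.0]
opening: 1.002
gripper_force: 0.0
```

Call:
jog_arm(increments=[0,7,0,0,0,0,0,0,7,0,0,0,0,0,0,7,0,0,0,0,0,0,1,0,0,0,0,0,0,0,0,0,0,0,0])

```text
clock: 33.13
eef_pos: [0.4791, -0.025, 0.2831]
tool_rot: [[-0.995, -0.103, 0.002], [-0.103, 0.995, 0.001], [-0.002, 0.001, -1.0]]
ft_force: [-0.4, -0.3, -1.2]
opening: 0.998
gripper_force: 0.0
```

Run:
```python
from h import *
q=go(161,0,(.50,-.25,.30))
```

```text
t 33.13 p [ 0.4791 -0.025   0.2831] q [-3.   2.5 -0.9 86.4  0.1 -8.9] F [-0.4167 -0.2992 -1.1602] op 0.998 g 0.0
[[-0.995 -0.103  0.002]
 [-0.103  0.995  0.001]
 [-0.002  0.001 -1.   ]]
turn [ 0.1   0.11 24.89] | 24.9 | then shift [ -93.1 -205.9  -16.9]
```

Call:
jog_arm(increments=[0,0,6.2,0,0,0,0,0,0,6.2,0,0,0,0,0,0,6.2,0,0,0,0,0,0,6.2,0,0,0,0,0,0,0,-15.5,-34.3,-2.8,0,0,0,0,-15.5,-34.3,-2.8,0,0,0,0,-15.5,-34.3,-2.8,0,0,0,0,-15.5,-34.3,-2.8,0,0,0,0,-15.5,-34.3,-2.8,0,0,0,0,-15.5,-34.3,-2.8,0,0,0,0,0,0,0,0,0,0,0,0,0,0,0])

```text
clock: 34.13
eef_pos: [0.4974, -0.2515, 0.3026]
tool_rot: [[-0.945, 0.328, 0.009], [0.328, 0.945, -0.0], [-0.009, 0.003, -1.0]]
ft_force: [0.9, 0.6, 0.6]
opening: 0.998
gripper_force: 0.0
```

Run:
```python
from h import *
st()
p,i=snap('wrist','w9.png'); print(i)
snap('top','t9.png')
a=cv2.imread('pics/w9.png');b=cv2.imread('pics/t9.png')[135:235,250:410]
cv2.imwrite('pics/m9.png',np.vstack([a,cv2.resize(b,(640,400),interpolation=cv2.INTER_CUBIC)])[:600])
```

```text
t 34.13 p [ 0.4974 -0.2515  0.3026] q [-26.9  11.1  11.4  89.8   0.2  -7.8] F [0.8668 0.5679 0.5855] op 0.998 g 0.0
[[-0.945  0.328  0.009]
 [ 0.328  0.945 -0.   ]
 [-0.009  0.003 -1.   ]]
{'vertical_fov': 65.70646984690485, 'cx': 321.0513376674517, 'cy': 196.3442262173031, 'R': array([[ 0.3282,  0.9446,  0.0036],
       [ 0.8941, -0.3119,  0.3215],
       [ 0.3048, -0.1023, -0.9469]]), 't': array([ 0.0735, -0.5888,  0.2698])}
```

View pics/m9.png

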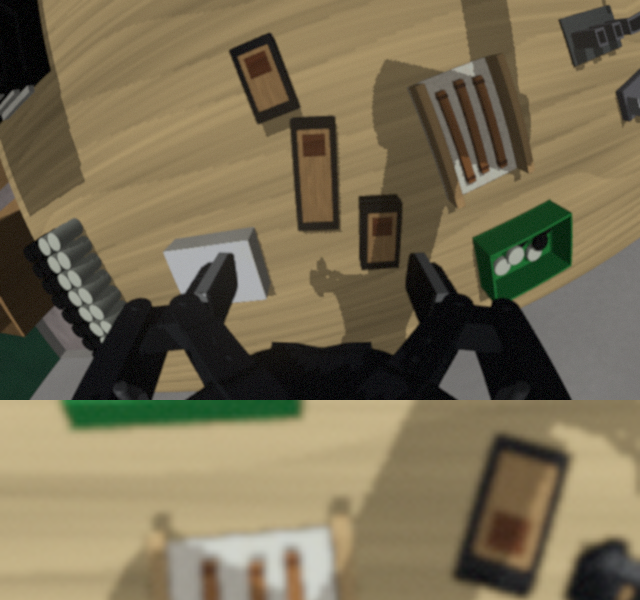

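The wrist view shows all three sticks flat in the tray. The long case is at about (316,175), with shorts at (265,78) and (381,232).

```bash
cat >> h.py <<'E'
def projf(i,X):
    f=200/np.tan(np.radians(i['vertical_fov'])/2); p=np.array(i['R'])@np.array(X)+np.array(i['t'])
    a=np.arctan2(np.hypot(p[0],p[1]),p[2]); d=p[:2]/np.hypot(p[0],p[1]); return np.array([i['cx'],i['cy']])+f*a*d
def label(img,i,u,v,z=.04,fish=True,thr=75):
    m=(img.max(2)>thr).astype(np.uint8); n,L,S,C=cv2.connectedComponentsWithStats(m,connectivity=4)
    k=L[v,u]; 
    c=cv2.findContours((L==k).astype(np.uint8),cv2.RETR_EXTERNAL,cv2.CHAIN_APPROX_NONE)[0][0][:,0,:]
    P=np.array([at(i,*q,z,fish)[:2] for q in c],np.float32)
    (cx,cy),(w,h),a=cv2.minAreaRect(P*1000); 
    if w<h: w,h,a=h,w,a+90
    a=(a+90)%180-90
    print('label c',round(cx,1),round(cy,1),'size',round(w,1),round(h,1),'yaw',round(a,1),'px',S[k][4])
E
python3 - <<'E'
from h import *
i=manip.camera_info('wrist'); w=cv2.imread('pics/w9.png')
print('camC',ray(i,0,0)[0])
for u,v in((318,190),(262,88),(380,250)): 
    for th in (65,80): label(w,i,u,v,thr=th)
T=np.array([.534,-.0188]);c,s=np.cos(.1015),np.sin(.1015)
for a in(.095,-.095):
    for b in(.075,-.075): print(a,b,projf(i,(T[0]+c*a-s*b,T[1]+s*a+c*b,.045)))
for n,q in(('long',[(291,119),(336,116),(339,229),(301,232)]),('near',[(231,50),(270,35),(298,108),(258,122)]),('far',[(361,210),(401,195),(400,266),(360,268)])):
    print(n,[at(i,*x,.04,True)[:2].round(4).tolist() for x in q])
E
```

```text
camC [ 0.4202 -0.2237  0.4447]
label c 521.5 -265.4 size 132.8 44.3 yaw -16.2 px 3050
label c 521.6 -265.5 size 130.9 43.1 yaw -16.5 px 2547
label c 372.5 -285.8 size 82.1 44.1 yaw 1.2 px 1976
label c 372.4 -285.8 size 81.0 42.7 yaw 0.9 px 1538
label c 640.2 -204.3 size 81.0 42.5 yaw -16.4 px 1039
label c 800.3 -273.6 size 0.0 0.0 yaw 0.0 px 74440
0.095 0.075 [533.6    172.4253]
0.095 -0.075 [456.2958 211.0192]
-0.095 0.075 [502.6306  54.4345]
-0.095 -0.075 [414.104   87.8098]
long [[0.4372, -0.2692], [0.4527, -0.2127], [0.6057, -0.2585], [0.5923, -0.3118]]
near [[0.3211, -0.3123], [0.3223, -0.2576], [0.4267, -0.2558], [0.4256, -0.3116]]
far [[0.588, -0.2202], [0.5853, -0.1595], [0.6991, -0.1876], [0.6798, -0.248]]
```

Run:
```python
from h import *
q=go(163.6,0,(.5215,-.2655,.06)); q=go(163.6,0,(.5215,-.2655,.008),*q)
```

```text
t 34.23 p [ 0.4975 -0.2495  0.3028] q [-26.8  11.1  11.3  89.8   0.2  -7.8] F [ 0.6079  0.6964 -0.3527] op 1.001 g 0.0
[[-0.946  0.325  0.008]
 [ 0.325  0.946  0.   ]
 [-0.008  0.003 -1.   ]]
turn [ 0.17  0.45 -2.56] | 2.6 | then shift [-27.5  -8.6 242.8]
turn [0. 0. 0.] | 0.0 | then shift [ 0.  0. 52.]
```

Call:
jog_arm(increments=[0.17,0.45,-2.56,0,0,0,0,0,0,0,-13.8,-4.3,10,0,0,0,0,-13.7,-4.3,10,0,0,0,0,0,0,37,0,0,0,0,0,0,37,0,0,0,0,0,0,37,0,0,0,0,0,0,37,0,0,0,0,0,0,37,0,0,0,0,0,0,37,0,0,0,0,0,0,0,0,0,0,0,0,0,0,0], squeeze=50)

```text
clock: 35.15
eef_pos: [0.5204, -0.2637, 0.0591]
tool_rot: [[-0.96, 0.28, -0.005], [0.28, 0.96, 0.002], [0.006, 0.001, -1.0]]
ft_force: [0.3, -0.1, 1.5]
opening: 1.0
gripper_force: 0.0
```

Call:
jog_arm(increments=[0,0,0,0,0,20,0,0,0,0,0,0,20,0,0,0,0,0,0,11,0,0,0,0,0,0,0,0,0,0,0,0,0,0,0.6,0,0,0,0,0,0,0.6,0,0,0,0,0,0,0.6,0,0,0,0,0,0,0.6,0,0,0,0,0,0,0.6])

```text
clock: 35.9
eef_pos: [0.5231, -0.2665, 0.0111]
tool_rot: [[-0.96, 0.282, 0.001], [0.282, 0.96, -0.001], [-0.001, -0.001, -1.0]]
ft_force: [-1.1, -0.2, 5.6]
opening: 0.699
gripper_force: 55.7
```

Call:
jog_arm(increments=[0,0,0,0,0,-20,0.6,0,0,0,0,0,-30,0.6,0,0,0,0,0,-35,0.6,0,0,0,0,0,-35,0.6,0,0,0,0,0,-35,0.6,0,0,0,0,0,-35,0.6])

```text
clock: 36.4
eef_pos: [0.5218, -0.2656, 0.2011]
tool_rot: [[-0.96, 0.282, -0.002], [0.282, 0.96, 0.001], [0.002, -0.0, -1.0]]
ft_force: [0.2, 0.0, -2.4]
opening: 0.691
gripper_force: 55.0
```

Call:
jog_arm(increments=[0,0,6.78,0,0,0,0.6,0,0,6.78,0,0,0,0.6,0,0,6.78,0,0,0,0.6,0,0,6.78,0,0,0,0.6,0,0,6.78,0,0,0,0.6,0,0,6.78,0,0,0,0.6,0,0,6.78,0,0,0,0.6,0,0,6.78,0,0,0,0.6,0,0,6.78,0,0,0,0.6,0,0,6.78,0,0,0,0.6,0,0,0,0,0,0,0.6])

```text
clock: 37.32
eef_pos: [0.5221, -0.2658, 0.1992]
tool_rot: [[-0.099, 0.995, -0.002], [0.995, 0.099, 0.001], [0.001, -0.002, -1.0]]
ft_force: [-0.1, 0.0, -2.1]
opening: 0.696
gripper_force: 55.1
```

Run:
```python
from h import *
q=go(95.8,0,(.5342,-.0206,.12)); q=go(95.8,0,(.5342,-.0206,.057),*q)
snap('top','t10.png')
```

```text
t 37.32 p [ 0.5221 -0.2658  0.1992] q [-27.   14.    2.   78.1  -0.   57.4] F [-0.0547  0.0259 -2.0881] op 0.696 g 55.1
[[-0.099  0.995 -0.002]
 [ 0.995  0.099  0.001]
 [ 0.001 -0.002 -1.   ]]
turn [-0.13 -0.05 -0.13] | 0.2 | then shift [242.7  36.8  79.2]
turn [0. 0. 0.] | 0.0 | then shift [ 0.  0. 63.]
```

Call:
jog_arm(increments=[0,0,0,34.7,5.3,5,0.6,0,0,0,34.7,5.3,5,0.6,0,0,0,34.7,5.3,5,0.6,0,0,0,34.7,5.3,5,0.6,0,0,0,34.7,5.3,5,0.6,0,0,0,34.7,5.3,5,0.6,0,0,0,34.7,5.3,5,0.6,0,0,0,0,0,30,0.6,0,0,0,0,0,30,0.6,0,0,0,0,0,15,0.6,0,0,0,0,0,0,0.6,0,0,0,0,0,0,0.6])

```text
clock: 38.37
eef_pos: [0.5335, -0.0202, 0.0886]
tool_rot: [[-0.104, 0.995, -0.004], [0.995, 0.104, 0.001], [0.001, -0.004, -1.0]]
ft_force: [0.3, 0.4, -2.2]
opening: 0.695
gripper_force: 55.2
```

Run:
```python
from h import *
q=go(95.8,0,(.5342,-.0206,.057))
p,i=snap('wrist','w11.png'); snap('top','t11.png'); snap('side','s11.png')
# case held: edges seen in the top picture
b=cv2.imread('pics/t11.png')[135:235,260:400]; c=cv2.imread('pics/s11.png')[100:260,250:474];
cv2.imwrite('pics/m11.png',np.vstack([np.hstack([cv2.resize(b,(400,286),interpolation=cv2.INTER_CUBIC),cv2.resize(c,(400,286))]),cv2.resize(cv2.imread('pics/w11.png'),(480,300))[:, :] if 0 else np.pad(cv2.resize(cv2.imread('pics/w11.png'),(480,300)),((0,0),(0,320),(0,0)))]))
```

```text
t 38.37 p [ 0.5335 -0.0202  0.0886] q [ -2.2  10.6 -16.4  63.3   0.   81.8] F [ 0.3364  0.4312 -2.1732] op 0.695 g 55.2
[[-0.104  0.995 -0.004]
 [ 0.995  0.104  0.001]
 [ 0.001 -0.004 -1.   ]]
turn [-0.23 -0.07  0.18] | 0.3 | then shift [-0.4  0.7 31.6]
```

View pics/m11.png

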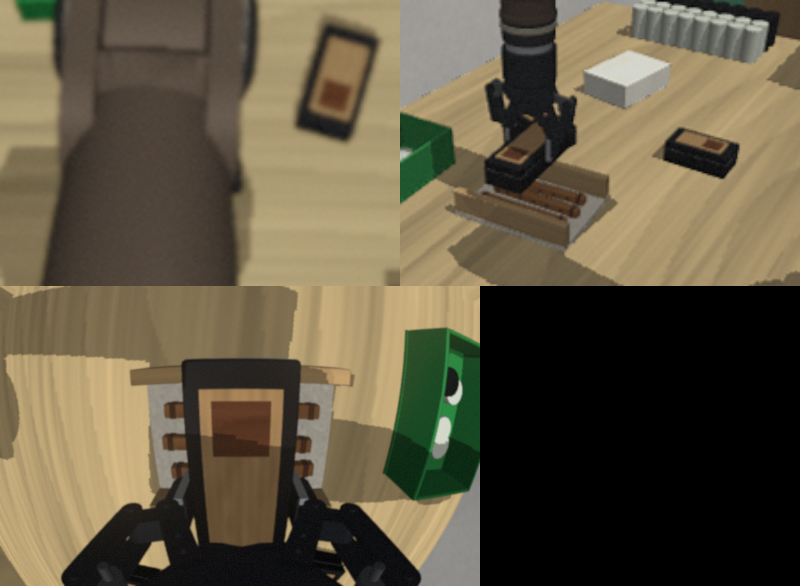

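Run:
```python
from h import *
i=manip.camera_info('wrist')
T=np.array([.534,-.0188]);c,s=np.cos(.1015),np.sin(.1015);Rt=np.array([[c,s],[-s,c]])
for n,u,v,z in(('case end',321,98.5,.1175),('rail outer L',250,110,.045),('rail outer R',400,110,.045),('rail endL',176,122,.045),('rail endR',470,122,.045)):
    P=at(i,u,v,z,True)[:2]; print(n,(Rt@(P-T)*1000).round(1))
w=cv2.imread('pics/w11.png'); print(w[90:125,321].max(1)); print(w[90:125,230].max(1))
```

```text
case end [ 1.1 78. ]
rail outer L [-42.3  71.8]
rail outer R [49.5 72.1]
rail endL [-93.1  67.1]
rail endR [98.3 67.4]
[114 115 115 113 109  99  73  47  32  29  38  40  38  38  39  42  39  36
  39  38  40  39  39  40  41  40  39  39  44  35  39  39  37  40  40]
[134 133 134 137 134 134 138 135 133 136 136 132 131 137 133 123 102  90
 101 115 118 118 120 120 119 121 120 121 120 120 120 119 118 115 119]
```

Call:
jog_arm(increments=[0,0,0,0,1,12,0.6,0,0,0,0,0,9,0.6,0,0,0,0,0,6,0.6,0,0,0,0,0,4,0.6,0,0,0,0,0,0,0.6,0,0,0,0,0,0,0.6])

```text
clock: 39.02
eef_pos: [0.5349, -0.0203, 0.0578]
tool_rot: [[-0.102, 0.995, -0.003], [0.995, 0.102, 0.001], [0.001, -0.003, -1.0]]
ft_force: [0.2, -0.7, -2.3]
opening: 0.691
gripper_force: 55.4
```

Call:
jog_arm(increments=[0,0,0,0,0,2,0.6,0,0,0,0,0,0,0.6,0,0,0,0,0,0,0.15,0,0,0,0,0,0,0.15,0,0,0,0,0,0,0.1,0,0,0,0,0,-20,0.1,0,0,0,0,0,-35,0,0,0,0,0,0,-35,0,0,0,0,0,0,-35,0,0,0,0,0,0,-35,0,0,0,0,0,0,-35,0,0,0,0,0,0,-35,0])

```text
clock: 40.02
eef_pos: [0.5353, -0.0203, 0.288]
tool_rot: [[-0.102, 0.995, -0.002], [0.995, 0.102, 0.001], [0.001, -0.001, -1.0]]
ft_force: [1.4, 0.6, 0.2]
opening: 1.001
gripper_force: 0.0
```

Run:
```python
from h import *
# near short: label yaw ~1 ; use heading 181
q=go(181,0,(.40,-.26,.30))
```

```text
t 40.02 p [ 0.5353 -0.0203  0.288 ] q [-2.2  8.9  6.8 88.   0.  82. ] F [1.4477 0.6409 0.2009] op 1.001 g 0.0
[[-0.102  0.995 -0.002]
 [ 0.995  0.102  0.001]
 [ 0.001 -0.001 -1.   ]]
turn [ -0.03  -0.1  -85.15] | 85.2 | then shift [ 139.4 -237.3  -12. ]
```

Call:
jog_arm(increments=[0,0,-7.1,0,0,0,0,0,0,-7.1,0,0,0,0,0,0,-7.1,0,0,0,0,0,0,-7.1,0,0,0,0,0,0,-7.1,0,0,0,0,0,0,-7.1,0,0,0,0,0,0,-7.1,0,0,0,0,0,0,-7.1,0,0,0,0,0,0,-7.1,0,0,0,0,0,0,-7.1,0,0,0,0,0,0,-7.1,0,0,0,0,0,0,-7.1,0,0,0,0])

```text
clock: 41.02
eef_pos: [0.5356, -0.0204, 0.286]
tool_rot: [[-1.0, -0.024, -0.002], [-0.024, 1.0, 0.001], [0.002, 0.001, -1.0]]
ft_force: [0.1, 0.1, 0.1]
opening: 0.996
gripper_force: 0.0
```

Call:
jog_arm(increments=[0,0,0,20.9,-32.8,-1,0,0,0,0,20.9,-32.8,-1,0,0,0,0,20.9,-32.8,-1,0,0,0,0,20.9,-32.8,-1,0,0,0,0,20.9,-32.8,-1,0,0,0,0,20.9,-32.8,-1,0,0,0,0,20.9,-32.8,-1,0,0,0,0,20.9,-32.8,-1,0,0,0,0,0,0,0,0,0,0,0,0,0,0,0])

```text
clock: 41.85
eef_pos: [0.3721, -0.2874, 0.2943]
tool_rot: [[-1.0, -0.014, -0.002], [-0.014, 1.0, 0.0], [0.002, 0.0, -1.0]]
ft_force: [0.3, -0.3, -0.1]
opening: 0.997
gripper_force: 0.0
```

Run:
```python
from h import *
q=go(181,0,(.3725,-.2858,.06)); q=go(181,0,(.3725,-.2858,.008),*q)
p,i=snap('wrist','w12.png'); w=cv2.imread('pics/w12.png')
X=projf(i,(.3725,-.2858,.04)); print(X); 
try:
    u,v=X.astype(int); label(w,i,u,v-8,thr=75)
except Exception as e: print(e)
# sticks/long case on the tray seen by the top camera
pt,it=snap('top','t12.png'); w=cv2.imread('pics/t12.png'); u,v=np.array(proj(it,(.534,-.0188,.085))).astype(int); print(u,v)
for th in(65,80): label(w,it,u,v-5,z=.085,fish=False,thr=th)
u,v=np.array(proj(it,(.64,-.204,.04))).astype(int); label(w,it,u,v-3,z=.04,fish=False,thr=75)
```

```text
t 41.85 p [ 0.3721 -0.2874  0.2943] q [-37.7   1.8  -0.2  88.   -0.  -38.4] F [ 0.3068 -0.2579 -0.0877] op 0.997 g 0.0
[[-1.    -0.014 -0.002]
 [-0.014  1.     0.   ]
 [ 0.002  0.    -1.   ]]
turn [ 0.03 -0.11 -0.22] | 0.2 | then shift [ -0.4   1.6 234.3]
turn [0. 0. 0.] | 0.0 | then shift [ 0.  0. 52.]
[322.2111 160.2061]
label c 764.6 -823.7 size 3.8 3.3 yaw -51.6 px 64415
314 194
label c 564.0 -27.5 size 1934.9 1136.0 yaw -89.3 px 224489
label c 536.5 -17.6 size 134.4 46.6 yaw -84.3 px 782
label c 641.6 -204.9 size 80.2 42.2 yaw -15.2 px 306
```

Call:
jog_arm(increments=[0,0,0,0,0,39,0,0,0,0,0,0,39,0,0,0,0,0,0,39,0,0,0,0,0,0,39,0,0,0,0,0,0,39,0,0,0,0,0,0,39,0,0,0,0,0,0,20,0,0,0,0,0,0,20,0,0,0,0,0,0,12,0,0,0,0,0,0,0,0,0,0,0,0,0,0,0.6,0,0,0,0,0,0,0.6])

```text
clock: 42.95
eef_pos: [0.3735, -0.2853, 0.0089]
tool_rot: [[-1.0, -0.02, -0.002], [-0.02, 1.0, -0.0], [0.002, -0.0, -1.0]]
ft_force: [0.6, -2.7, 5.6]
opening: 0.751
gripper_force: 4.0
```

Call:
jog_arm(increments=[0,0,0,0,0,0,0.6,0,0,0,0,0,0,0.6,0,0,0,0,0,0,0.6])

```text
clock: 43.2
eef_pos: [0.3737, -0.286, 0.0095]
tool_rot: [[-1.0, -0.019, 0.0], [-0.019, 1.0, -0.0], [-0.0, -0.0, -1.0]]
ft_force: [1.8, 2.4, 6.9]
opening: 0.692
gripper_force: 55.9
```

Call:
jog_arm(increments=[0,0,0,0,0,-20,0.6,0,0,0,0,0,-35,0.6,0,0,0,0,0,-40,0.6,0,0,0,0,0,-40,0.6,0,0,0,0,0,-40,0.6,0,0,0,0,0,-40,0.6])

```text
clock: 43.7
eef_pos: [0.3724, -0.2854, 0.2251]
tool_rot: [[-1.0, -0.018, -0.002], [-0.018, 1.0, 0.001], [0.002, 0.001, -1.0]]
ft_force: [0.7, -0.1, -2.5]
opening: 0.692
gripper_force: 54.9
```

Call:
jog_arm(increments=[0,0,7.1,0,0,0,0.6,0,0,7.1,0,0,0,0.6,0,0,7.1,0,0,0,0.6,0,0,7.1,0,0,0,0.6,0,0,7.1,0,0,0,0.6,0,0,7.1,0,0,0,0.6,0,0,7.1,0,0,0,0.6,0,0,7.1,0,0,0,0.6,0,0,7.1,0,0,0,0.6,0,0,7.1,0,0,0,0.6,0,0,7.1,0,0,0,0.6,0,0,7.1,0,0,0,0.6])

```text
clock: 44.7
eef_pos: [0.3727, -0.2856, 0.223]
tool_rot: [[-0.095, 0.995, -0.003], [0.995, 0.095, 0.001], [0.001, -0.003, -1.0]]
ft_force: [-0.6, -0.1, -1.6]
opening: 0.694
gripper_force: 55.1
```

Run:
```python
from h import *
q=go(95.8,0,(.5356,-.0197,.20)); q=go(95.8,0,(.5356,-.0197,.0955),*q)
```

```text
t 44.7 p [ 0.3727 -0.2856  0.223 ] q [-37.4   1.3  -9.7  79.1  -0.1  47.1] F [-0.5871 -0.0839 -1.618 ] op 0.694 g 55.1
[[-0.095  0.995 -0.003]
 [ 0.995  0.095  0.001]
 [ 0.001 -0.003 -1.   ]]
turn [-0.16 -0.06 -0.32] | 0.4 | then shift [248.1 188.9  23. ]
turn [0. 0. 0.] | 0.0 | then shift [  0.    0.  104.5]
```

Call:
jog_arm(increments=[0,0,0,31,23.6,2.9,0.6,0,0,0,31,23.6,2.9,0.6,0,0,0,31,23.6,2.9,0.6,0,0,0,31,23.6,2.9,0.6,0,0,0,31,23.6,2.9,0.6,0,0,0,31,23.6,2.9,0.6,0,0,0,31,23.6,2.9,0.6,0,0,0,31,23.6,2.9,0.6,0,0,0,0,0,30,0.6,0,0,0,0,0,30,0.6,0,0,0,0,0,15,0.6,0,0,0,0,0,0,0.6])

```text
clock: 45.7
eef_pos: [0.5327, -0.0192, 0.1205]
tool_rot: [[-0.103, 0.995, -0.01], [0.995, 0.103, 0.001], [0.002, -0.01, -1.0]]
ft_force: [-0.8, -0.7, -2.2]
opening: 0.69
gripper_force: 55.0
```

Call:
jog_arm(increments=[0,0,0,0,0,0,0.6,0,0,0,0,0,0,0.6])

```text
clock: 45.87
eef_pos: [0.5359, -0.0199, 0.1259]
tool_rot: [[-0.101, 0.995, -0.001], [0.995, 0.101, 0.001], [0.001, -0.001, -1.0]]
ft_force: [0.6, 0.4, -1.3]
opening: 0.689
gripper_force: 55.0
```

Run:
```python
from h import *
q=go(95.8,0,(.5356,-.0197,.0955))
p,i=snap('wrist','w13.png');w=cv2.imread('pics/w13.png'); s=manip.get_state()
# profile down the middle column: held short end, long end
print([int(x) for x in w[60:200:2,321].max(1)])
x=s['tool_rot'][:,0]; c=s['eef_pos']
for d,z in((.0562,c[2]-.0095+.04),(.08,.085)): print(projf(i,[*(np.array([.5356,-.0185])+d*x[:2]),z]))
```

```text
t 45.87 p [ 0.5359 -0.0199  0.1259] q [ -2.1   9.6 -12.7  67.7   0.   82. ] F [ 0.647   0.3714 -1.2852] op 0.689 g 55.0
[[-0.101  0.995 -0.001]
 [ 0.995  0.101  0.001]
 [ 0.001 -0.001 -1.   ]]
turn [-0.05 -0.04  0.02] | 0.1 | then shift [ 0.3 -0.3 30.4]
[119, 118, 119, 118, 117, 120, 121, 120, 117, 120, 114, 118, 121, 116, 119, 120, 119, 118, 100, 44, 42, 39, 43, 42, 41, 41, 40, 40, 42, 39, 45, 108, 170, 174, 176, 177, 160, 102, 99, 99, 102, 103, 100, 73, 34, 24, 21, 25, 52, 39, 23, 21, 26, 29, 35, 38, 35, 36, 37, 37, 35, 34, 33, 38, 33, 34, 39, 34, 36, 36]
[320.3625 159.4616]
[320.7292  95.7523]
```

Call:
jog_arm(increments=[0,0,0,0,0,12,0.6,0,0,0,0,0,9,0.6,0,0,0,0,0,6,0.6,0,0,0,0,0,4,0.6,0,0,0,0,0,0,0.6,0,0,0,0,0,0,0.6])

```text
clock: 46.42
eef_pos: [0.5353, -0.0199, 0.0945]
tool_rot: [[-0.102, 0.995, -0.002], [0.995, 0.102, 0.001], [0.001, -0.002, -1.0]]
ft_force: [-3.4, -0.7, 3.7]
opening: 0.691
gripper_force: 55.9
```

Call:
jog_arm(increments=[0,0,0,0,0,0,0.15,0,0,0,0,0,0,0.15,0,0,0,0,0,0,0.1,0,0,0,0,0,-20,0.1,0,0,0,0,0,-35,0,0,0,0,0,0,-35,0,0,0,0,0,0,-35,0,0,0,0,0,0,-35,0,0,0,0,0,0,-35,0,0,0,0,0,0,-20,0])

```text
clock: 47.25
eef_pos: [0.5364, -0.0198, 0.3126]
tool_rot: [[-0.102, 0.995, 0.002], [0.995, 0.102, 0.001], [0.0, 0.002, -1.0]]
ft_force: [-0.2, -0.1, 0.0]
opening: 0.998
gripper_force: 0.0
```

Call:
jog_arm(increments=[0,0,-6.8,0,0,0,0,0,0,-6.8,0,0,0,0,0,0,-6.8,0,0,0,0,0,0,-6.8,0,0,0,0,0,0,-6.8,0,0,0,0,0,0,-6.8,0,0,0,0,0,0,-6.8,0,0,0,0,0,0,-6.8,0,0,0,0,0,0,-6.8,0,0,0,0,0,0,-6.8,0,0,0,0,0,0,0,0,0,0,0,0,0,0,0,0,0,0,0])

```text
schema error: expected a multiple of 7 numbers
```

Run:
```python
from h import *
q=go(164,0,(.6405,-.2045,.22)); q=go(164,0,(.6405,-.2045,.008),*q)
```

```text
t 47.25 p [ 0.5364 -0.0198  0.3126] q [-2.1  9.3 10.4 91.   0.  82. ] F [-0.2166 -0.1469  0.0373] op 0.998 g 0.0
[[-0.102  0.995  0.002]
 [ 0.995  0.102  0.001]
 [ 0.     0.002 -1.   ]]
turn [  0.11   0.05 -68.15] | 68.2 | then shift [-151.  -148.8   92.6]
turn [0. 0. 0.] | 0.0 | then shift [  0.   0. 212.]
```

Call:
jog_arm(increments=[0,0,-6.82,0,0,0,0,0,0,-6.82,0,0,0,0,0,0,-6.82,0,0,0,0,0,0,-6.82,0,0,0,0,0,0,-6.82,0,0,0,0,0,0,-6.82,0,0,0,0,0,0,-6.82,0,0,0,0,0,0,-6.82,0,0,0,0,0,0,-6.82,0,0,0,0,0,0,-6.82,0,0,0,0])

```text
clock: 48.08
eef_pos: [0.536, -0.0198, 0.3084]
tool_rot: [[-0.963, 0.269, -0.003], [0.269, 0.963, 0.001], [0.003, 0.0, -1.0]]
ft_force: [0.3, -0.6, -0.2]
opening: 1.003
gripper_force: 0.0
```

Call:
jog_arm(increments=[0,0,0,-25.2,-24.8,5,0,0,0,0,-25.2,-24.8,5,0,0,0,0,-25.2,-24.8,5,0,0,0,0,-25.2,-24.8,25,0,0,0,0,-25.2,-24.8,25,0,0,0,0,-25.2,-24.8,22,0,0,0,0,0,0,0,0,0,0,0,0,0,0,0])

```text
clock: 48.75
eef_pos: [0.6384, -0.2035, 0.2196]
tool_rot: [[-0.961, 0.277, -0.007], [0.277, 0.961, 0.002], [0.008, 0.0, -1.0]]
ft_force: [-0.2, 0.1, 0.3]
opening: 1.002
gripper_force: 0.0
```

Run:
```python
from h import *
q=go(164,0,(.6405,-.2045,.008))
p,i=snap('wrist','w14.png');w=cv2.imread('pics/w14.png')
X=projf(i,(.6405,-.2045,.04));print(X); u,v=X.astype(int)
for th in(60,75,90):
  try: label(w,i,u,v-10,thr=th)
  except Exception as e: print(e)
pt,it=snap('top','t14.png'); w=cv2.imread('pics/t14.png'); u,v=np.array(proj(it,(.534,-.0188,.125))).astype(int)
for th in(70,80,90): label(w,it,u,v-4,z=.125,fish=False,thr=th)
```

```text
t 48.75 p [ 0.6384 -0.2035  0.2196] q [-17.7  24.1  18.4  84.8   0.   -1.6] F [-0.2451  0.134   0.2659] op 1.002 g 0.0
[[-0.961  0.277 -0.007]
 [ 0.277  0.961  0.002]
 [ 0.008  0.    -1.   ]]
turn [ 0.02 -0.45 -0.1 ] | 0.5 | then shift [ -2.3  -0.3 211.6]
[320.8069 176.6702]
label c 640.9 -206.6 size 81.5 44.4 yaw -16.2 px 3024
label c 735.3 -857.9 size 3.8 0.0 yaw -51.8 px 66048
label c 836.8 -238.7 size 0.0 0.0 yaw 0.0 px 76791
label c 536.5 -17.0 size 82.1 44.0 yaw -83.9 px 428
label c 536.3 -16.9 size 79.4 41.6 yaw -83.3 px 358
label c 536.5 -17.3 size 77.8 40.2 yaw -84.3 px 312
```

Call:
jog_arm(increments=[0,0,0,-1,-1.5,35,0,0,0,0,0,0,35,0,0,0,0,0,0,35,0,0,0,0,0,0,35,0,0,0,0,0,0,25,0,0,0,0,0,0,20,0,0,0,0,0,0,15,0,0,0,0,0,0,11,0,0,0,0,0,0,0,0,0,0,0,0,0,0,0])

```text
clock: 49.68
eef_pos: [0.6391, -0.203, 0.0133]
tool_rot: [[-0.962, 0.274, -0.002], [0.274, 0.962, 0.0], [0.002, 0.0, -1.0]]
ft_force: [0.4, 0.2, 1.2]
opening: 0.997
gripper_force: 0.0
```

Call:
jog_arm(increments=[0,0,0,0,0,0,0.6,0,0,0,0,0,0,0.6,0,0,0,0,0,0,0.6,0,0,0,0,0,0,0.6,0,0,0,0,0,0,0.6])

```text
clock: 50.1
eef_pos: [0.6399, -0.2041, 0.0142]
tool_rot: [[-0.961, 0.275, 0.0], [0.275, 0.961, -0.0], [-0.001, -0.0, -1.0]]
ft_force: [-0.8, 0.5, 5.3]
opening: 0.69
gripper_force: 56.2
```

Call:
jog_arm(increments=[0,0,0,0,0,-20,0.6,0,0,0,0,0,-35,0.6,0,0,0,0,0,-40,0.6,0,0,0,0,0,-40,0.6,0,0,0,0,0,-40,0.6,0,0,0,0,0,-40,0.6,0,0,0,0,0,-15,0.6,0,0,0,0,0,0,0.6])

```text
clock: 50.77
eef_pos: [0.6409, -0.2044, 0.2481]
tool_rot: [[-0.961, 0.275, 0.006], [0.275, 0.961, -0.002], [-0.006, -0.0, -1.0]]
ft_force: [-0.5, -1.0, -1.0]
opening: 0.689
gripper_force: 55.3
```

Call:
jog_arm(increments=[0,0,6.82,0,0,0,0.6,0,0,6.82,0,0,0,0.6,0,0,6.82,0,0,0,0.6,0,0,6.82,0,0,0,0.6,0,0,6.82,0,0,0,0.6,0,0,6.82,0,0,0,0.6,0,0,6.82,0,0,0,0.6,0,0,6.82,0,0,0,0.6,0,0,6.82,0,0,0,0.6,0,0,6.82,0,0,0,0.6,0,0,0,0,0,0,0.6])

```text
clock: 51.68
eef_pos: [0.6388, -0.2037, 0.24]
tool_rot: [[-0.099, 0.995, -0.005], [0.995, 0.099, 0.002], [0.002, -0.005, -1.0]]
ft_force: [0.4, 0.7, -3.2]
opening: 0.694
gripper_force: 55.2
```

Run:
```python
from h import *
q=go(95.8,0,(.5362,-.016,.24)); q=go(95.8,0,(.5362,-.016,.14),*q)
```

```text
t 51.68 p [ 0.6388 -0.2037  0.24  ] q [-17.7  24.2  21.2  87.3  -0.   66.6] F [ 0.4494  0.6614 -3.1941] op 0.694 g 55.2
[[-0.099  0.995 -0.005]
 [ 0.995  0.099  0.002]
 [ 0.002 -0.005 -1.   ]]
turn [-0.29 -0.12 -0.13] | 0.3 | then shift [197.1 -83.1   0. ]
turn [0. 0. 0.] | 0.0 | then shift [  0.   0. 100.]
```

Call:
jog_arm(increments=[0,0,0,32.8,-13.8,0,0.6,0,0,0,32.8,-13.8,0,0.6,0,0,0,32.8,-13.8,0,0.6,0,0,0,32.8,-13.8,0,0.6,0,0,0,32.8,-13.8,0,0.6,0,0,0,32.8,-13.8,0,0.6,0,0,0,0,0,30,0.6,0,0,0,0,0,30,0.6,0,0,0,0,0,10,0.6,0,0,0,0,0,0,0.6,0,0,0,0,0,0,0.6,0,0,0,0,0,0,0.6])

```text
clock: 52.68
eef_pos: [0.5375, -0.0168, 0.1736]
tool_rot: [[-0.102, 0.995, -0.001], [0.995, 0.102, 0.001], [0.001, -0.001, -1.0]]
ft_force: [0.1, -0.5, -2.0]
opening: 0.69
gripper_force: 55.2
```

Run:
```python
from h import *
q=go(95.8,0,(.5362,-.016,.1402))
```

```text
t 52.68 p [ 0.5375 -0.0168  0.1736] q [-1.8  9.  -7.4 73.7  0.  82.3] F [ 0.1316 -0.499  -2.0338] op 0.69 g 55.2
[[-0.102  0.995 -0.001]
 [ 0.995  0.102  0.001]
 [ 0.001 -0.001 -1.   ]]
turn [-0.07 -0.05  0.05] | 0.1 | then shift [ 1.  -1.2 33.4]
```

Call:
jog_arm(increments=[0,0,0,1,-1.2,12,0.6,0,0,0,0,0,10,0.6,0,0,0,0,0,7,0.6,0,0,0,0,0,4.5,0.6,0,0,0,0,0,0,0.6,0,0,0,0,0,0,0.6])

```text
clock: 53.18
eef_pos: [0.5356, -0.0157, 0.1392]
tool_rot: [[-0.102, 0.995, -0.002], [0.995, 0.102, 0.001], [0.001, -0.002, -1.0]]
ft_force: [-0.1, -0.8, -1.3]
opening: 0.693
gripper_force: 55.5
```

Just at contact height. Next I release it, retreat upward and check.

Call:
jog_arm(increments=[0,0,0,0,0,0.7,0.6,0,0,0,0,0,0,0.6,0,0,0,0,0,0,0.15,0,0,0,0,0,0,0.1,0,0,0,0,0,0,0,0,0,0,0,0,-20,0,0,0,0,0,0,-35,0,0,0,0,0,0,-35,0,0,0,0,0,0,-35,0,0,0,0,0,0,-35,0])

```text
clock: 54.02
eef_pos: [0.5355, -0.0156, 0.2997]
tool_rot: [[-0.102, 0.995, -0.003], [0.995, 0.102, 0.001], [0.001, -0.003, -1.0]]
ft_force: [1.5, -0.8, 0.7]
opening: 0.997
gripper_force: 0.0
```

Call:
jog_arm(increments=[0,0,0,-38,0,-5,0,0,0,0,-38,0,-5,0,0,0,0,-38,0,-5,0,0,0,0,-38,0,-5,0,0,0,0,-38,0,-5,0,0,0,0,-38,0,-5,0,0,0,0,-38,0,-5,0,0,0,0,0,0,0,0,0,0,0,0,0,0,0])

```text
clock: 54.77
eef_pos: [0.563, -0.2825, 0.3318]
tool_rot: [[-0.099, 0.995, -0.004], [0.995, 0.099, 0.001], [0.002, -0.004, -1.0]]
ft_force: [-0.3, -0.2, 0.5]
opening: 1.002
gripper_force: 0.0
```

Run:
```python
from h import *
st()
pt,it=snap('top','t15.png'); snap('side','s15.png'); w=cv2.imread('pics/t15.png'); u,v=np.array(proj(it,(.535,-.0175,.165))).astype(int)
for th in(70,80,90): label(w,it,u,v-4,z=.165,fish=False,thr=th)
b=w[120:260,140:420]; c=cv2.imread('pics/s15.png')[100:340,180:500]
cv2.imwrite('pics/m15.png',np.vstack([cv2.resize(b,(560,280),interpolation=cv2.INTER_CUBIC),np.pad(cv2.resize(c,(426,320)),((0,0),(0,134),(0,0)))]))
```

```text
t 54.77 p [ 0.563  -0.2825  0.3318] q [-26.6  21.5  28.9  97.7  -0.   57.7] F [-0.3239 -0.2381  0.5382] op 1.002 g 0.0
[[-0.099  0.995 -0.004]
 [ 0.995  0.099  0.001]
 [ 0.002 -0.004 -1.   ]]
label c 536.9 -15.4 size 82.4 44.4 yaw -84.3 px 481
label c 536.9 -15.4 size 79.7 42.4 yaw -83.4 px 406
label c 537.1 -15.4 size 78.9 40.5 yaw -84.1 px 354
```

View pics/m15.png

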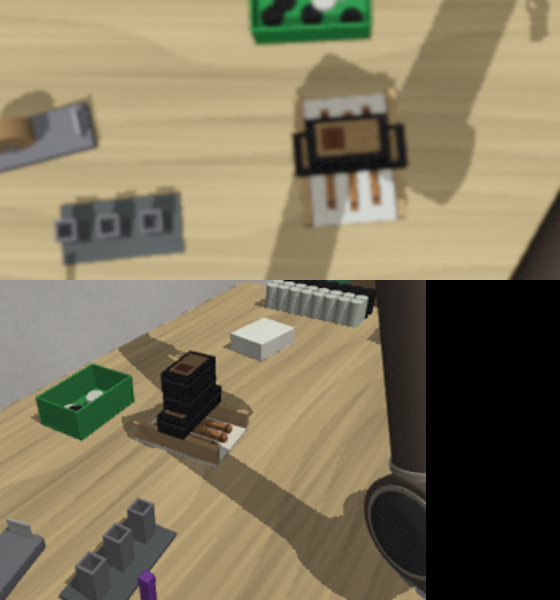

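The final picture shows the empty holder and three sticks on the tray floor. The cases form a square column, centred within about 3 mm, and the purple stick is untouched.

```bash
python3 -c "
from bench import manip
print(manip.hand_in())"
```

```text
the job is handed in; nothing more can be done
None
```

I handed the job in at about 55 s of the 200 s allowed: all three sticks lie flat and lengthwise on the tray floor, and on the rails one long case carries two short ones, centred within about 3 mm; the hand-in returned no verdict, and early in the run joint 3 read about -72.6° against its -72.52° limit, which may count against the run.

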